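# Unload the bracket from the quick-release fixture

## Robot

A 6-joint arm with a two-finger parallel gripper is mounted at the origin on a cart in front of the work surface, level with it; the furniture and walls round the work are solid. World frame = base frame: x ahead of the robot, y to its left, z up, the work surface at z = 0. Lengths are in m, angles in rad, forces in N, time in s.
With the tool pointing down it reaches from about 0.225 to 0.875 m from the base axis. Payload 3.4 kg.
Tool frame: the origin (TCP) lies between the finger pads; the fingertips stand 17 mm ahead of it and the grasp point (between the pads) lies 2 mm behind it; y points along the fingers, z is the direction in which the jaws open and shut, and the axes are right-handed (so a half turn about y gives the same grasp; the last joint's range is limited). The gripper opens to 85 mm and grips with 20 to 120 N. Pads are 22 mm wide; open, the fingers measure 114 mm over their backs; the gripper's body (76 mm by 85 mm) begins 54 mm behind the grasp point. The pads swing forward as they close: fully open they stand 13 mm farther back than shut.
Start: joints at [1.016, 0.276, 1.505, -0, 1.361, -0.121], TCP at [0.242, 0.522, 0.248] pointing down, gripper open.
Joint ranges: [-2.89, 2.89], [-0.75, 2.08], [0.22, 2.7], [-1.18, 4.32], [0.11, 2.71], [-2.7, 2.7]. Speed limits (rad/s): [2.57, 2.57, 3.14, 3.14, 3.14, 3.14].

## Interface

Orientations are given as a unit quaternion [w, x, y, z].
In Python, from rig import manip, get_image, camera_model, sign_off, spot_in, silhouettes, spot_point gives the robot as it stands.
- The arm moves only by the tool jog_arm, never from a script. Its argument "targets" is a list of rows, each a list of 3 entries, a list of its own where there are three numbers: the finger opening in m, from 0 to 0.0854, then the shift along the world's x, y, z in m, then the turn about the world's z in rad. In form: [[claw, [x, y, z], spin], ...]. A call has 1 to 10 rows; each row shifts and turns the commanded pose from where the row before left it; what a row does not reach is not made up. A row lasts 1/8 s, in which the tool goes at most 62.5 mm and 10.7 degrees, less where a joint would pass 70% of its speed; a pose out of reach is approached as far as the arm can. A call with a gripper value outside its range is refused whole. The fingers move at their own pace and stop on an object; "force" is the grip in N (left out, the last holds). Time passes only in rows, so rows that do not move let the fingers close. It gives the time, the measured TCP pose, the force and the opening at its end, in the units of the state.
- manip.get_state(): the state, without advancing time (a new reading comes with each control period).
- get_image(name): name is "scene" or "top" or "wrist"; returns (picture, depth): 420x560x3 uint8, red, green, blue; 420x560 float32, m along the optical axis (not along the pixel's ray), 0 where there is no reading.
- camera_model(name): a dict with "mtx" (3x3 intrinsics, pixels), "distortion" ([k1, k2, p1, p2, k3] as OpenCV has them; the pictures are not rectified), "world_from_camera" (4x4, takes a point from camera to world coordinates). Camera axes: x right, y up, looking along -z (the intrinsics and any distortion apply to the point x, -y, -z); pixel columns grow to the right and rows downward; lengths in m; the calibration is good to about 2 mm. A picture is of the moment at which its call begins: read the wrist's pose just before it. camera_model takes no time and is no camera call; for the wrist camera it gives the pose at the moment of the call.
- sign_off(): hands the job in, once; it reports no verdict.
Trained networks look in the newest picture that a camera, given by its name, has taken for a name from the list of things; names that differ only in an ending like _2 or _b are one class to them, and where a whole thing is asked for, a point or a joint stands for the part that bears it (a point fixed in the world has none). Each returns a list of dicts, best first, with "score" (0 to 1); they miss things now and then, are a little off and sometimes report something else, mostly with a low value. They report only what shows in the picture. A call takes as long as a camera call. They do not tell look-alikes from the thing itself.
- spot_in(name, camera): "position" ([column, row] in pixels, amid what is visible of it).
- silhouettes(name, camera): "mask" (420x560 bool, what is visible of it) and "position" ([column, row] in pixels, amid what is visible of it).
- spot_point(name, camera): "position" ([column, row] in pixels: a listed point, or the origin of a listed thing).
The state is a dict: "clock": time; "qpos": joint angles; "qd": joint speeds; "effort": joint torques, N m; "position": TCP position; "ee_rot": TCP orientation; "contact_force": force on the tool from outside, world axes, zero at the start; "moment": the same for the moment, N m; "width": finger opening in m.
Only numpy, scipy, OpenCV 4.12 (cv2) and the standard library are available. Lean on these libraries where they do the work, as an engineer would, in place of code of your own. Each camera call takes 0.05 s, during which the arm holds its last target.

## Task

The bracket on the quick-release fixture is finished, so unload it: press the wing nut down against its spring and, keeping it pressed, turn it anticlockwise seen from above (a quarter turn at most) until you feel it stop with its wings in line with the stud's cross pin, without forcing it past the stop, then lift it off and set it down in the shallow metal tray. Next put the thick washer in the tray as well, and last lift the bracket straight off and lay it flat on the wooden board offcut with its upright lug pointing up. Let go of everything, and leave the screwdriver, glue bottle and tape measure where they are.

Things in the scene. Friction and masses are not known exactly. Their poses are not given: they have to be found in the camera images.
- fixture: fixed dark steel fixture, base plate 190 x 96 x 16 mm (x = -132 to +58 mm). Origin on the bench below the stud's axis, z up. The bracket lies on its seat at z = 40 mm, arm along the fixture's -x, between two dowels (x = -60 mm, one each side of the arm, tops at z = 46 mm).
- spigot_top (a point): top centre of the fixture's stepped locating spigot, at z = 59 mm below the nut: 36 mm diameter for its lowest 5 mm (inside the bracket's bore), 32 mm above (it reaches 7 mm into the washer's bore)
- stud_top (a point): top of the fixed upright steel stud (16 mm diameter) on its axis, 103.5 mm above the bench. A cross pin 7 mm thick and 30 mm long runs level through the stud, centre 6 mm below its top; which way it points differs from start to start and is not measured: look, or feel it through the nut.
- wing_nut: steel bayonet wing nut, 0.14 kg, on the stud under the cross pin. Origin: centre of the hub's underside, z up; locked it is 78.5 mm above the bench. Two wings along its own x (96 mm tip to tip, 9 mm thick). Hub 19.5 mm high, 48 mm along x, with two flat sides 44 mm apart facing its +y and -y: grip it there, between the wings. Its top carries crown segments up to 29 mm above the origin.
- nut_slot (a point): centre of the hub's top, 19.5 mm above the nut's origin. A slot along the nut's x (10 x 36 mm) lets the cross pin through only when wings and pin are in line. Locked, the pin rests somewhere in two wide pockets 4 mm deep; from there the nut has 54 to 86 degrees to turn anticlockwise, over a land, to where two raised stops meet the pin with the slot in line (5 degrees of play).
- nut_foot_ring (a point): centre of the underside of the sprung foot ring (43 mm across) below the hub, 12.5 mm under the nut's origin when locked, 17 mm when free (the nut set down stands on it). The spring lifts the nut with 6 N when locked; push it down 4.5 to 6.5 mm (8 to 12 N; solid at 7 mm), turn it while pressed, feel for the stop (above 0.5 N m; turning alone takes 0.2 N m), then lift.
- washer: thick plain steel washer between bracket and nut, 56 mm outside, 38 mm bore, 14 mm thick, 0.13 kg. Origin at the centre of its underside, z along its axis; on the fixture its underside is at 52 mm and the stud's top stands 52 mm above that.
- bracket: aluminium bracket, about 0.28 kg: flat eye (66 mm outside, 38 mm bore) with an arm 60 mm wide, 12 mm thick, along its -x to x = -105 mm, and an upright lug at the arm's end. Origin at the bore's centre on the underside, z up. Lift it slowly and straight up, at least 65 mm, to clear the stud (its bore passes the cross pin with 4 mm to spare all round).
- bracket_middle (a point): middle of the bracket's length on its underside (x = -36 mm in the bracket's frame)
- bracket_lug (a point): middle of the top edge of the bracket's lug, at x = -100 mm, z = 50 mm of the bracket. The lug is 10 mm thick along the bracket's x and 60 mm wide along its y; grip it from above across the 10 mm (small gussets on the inner face only beyond y = +-24 mm).
- tray: loose shallow metal tray for nut and washer, 220 mm along its x, 140 mm along its y, 30 mm high, walls and floor 3 mm. Origin at the centre of its underside. Left or right of the fixture.
- board: loose wooden board offcut, 100 mm along its x, 200 mm along its y, 38 mm high. Origin at the centre of its underside. On the other side of the fixture from the tray.
- glue_bottle: bystander: small bottle, 43 mm across, 128 mm high
- tape_measure: bystander: tape measure, 37 x 80 x 69 mm
- screwdriver: bystander: screwdriver lying behind the fixture, 200 mm long, 30 mm high
Not all that is in view belongs to the job. What is shaped like the washer but green is not meant.

How it is judged:
On the way, in this order (a step that is already met when the one before it is completed fails the run):
1. the wing nut is off the stud and lies in the tray (x of wing_nut in the frame of tray between -0.1 and 0.1 m and y of wing_nut in the frame of tray between -0.065 and 0.065 m and z of wing_nut in the frame of tray below 0.05 m and contact force between wing_nut and the fingers below 0.1 N), for 0.2 s.
2. then the washer is off the stud and lies in the tray (x of washer in the frame of tray between -0.1 and 0.1 m and y of washer in the frame of tray between -0.065 and 0.065 m and z of washer in the frame of tray below 0.05 m and contact force between washer and the fingers below 0.1 N), for 0.2 s.
3. last the bracket lies flat on the board, lug up (x of bracket_middle in the frame of board between -0.05 and 0.05 m and y of bracket_middle in the frame of board between -0.09 and 0.09 m and z of bracket_middle in the frame of board between 0.034 and 0.043 m and angle between bracket's own z axis and vertical below 0.1 rad and contact force between bracket and the fingers below 0.1 N), for 0.2 s.
At the end, for the whole second after the job is handed in: Nut and washer lie in the level tray (origins within 100 mm along, 65 mm across of its centre, under 50 mm high); the bracket lies flat (0.1 rad) on the board, lug up, underside 34 to 43 mm up, middle within 50 mm across and 90 mm along of its centre; all at rest (x of wing_nut in the frame of tray between -0.1 and 0.1 m and y of wing_nut in the frame of tray between -0.065 and 0.065 m and z of each of wing_nut, washer in the frame of tray below 0.05 m and x of washer in the frame of tray between -0.1 and 0.1 m and y of washer in the frame of tray between -0.065 and 0.065 m and angle between each of tray, bracket's own z axis and vertical below 0.1 rad and height (world z) of tray between -0.01 and 0.01 m and x of bracket_middle in the frame of board between -0.05 and 0.05 m and y of bracket_middle in the frame of board between -0.09 and 0.09 m and z of bracket_middle in the frame of board between 0.034 and 0.043 m and linear speed of each of bracket, wing_nut, washer below 0.02 m/s); the robot touches nothing.
It fails at once if the nut is forced hard against the cross pin (over 250 N) (contact force between wing_nut and stud_c1 above 250 N).
It fails at once if a bystander is shoved away (more than 40 mm) (distance of any of glue_bottle, tape_measure, screwdriver from where it was at the start of the episode above 0.04 m).
It fails at once if the glue bottle is knocked over (angle between glue_bottle's own z axis and vertical above 0.7 rad).
It also fails if it takes over 72 s, if anything falls off the work surface, if the arm or the gripper's body presses on something with over 40 N, if the wrist force passes 120 N, or if a joint passes its speed limit or range.

## Working session

There is one attempt and no reset: what is moved stays moved. The work goes in short steps, Python scripts to look and compute and a tool call to move; the robot and the scene stay as the last step left them, time stands still between calls to the robot, and variables do not carry over. Pictures are saved under pics/ and viewed, and the job is handed in when it is done.

Besides the shell and the picture viewer there is one more tool, called after "Request:" in YAML: its name, and indented under it one key for each argument. jog_arm: Moves the arm, as the interface text tells. Its arguments: {"type":"object","properties":{"targets":{"type":"array","items":{"type":"array"}},"force":{"type":"number"}},"required":["targets"]}

```bash
ls; mkdir -p pics
cat > h.py <<'E'
import numpy as np, cv2
from rig import manip, get_image, camera_model, sign_off, spot_in, silhouettes, spot_point
def save(n,img): cv2.imwrite('pics/'+n,cv2.cvtColor(img,cv2.COLOR_RGB2BGR))
def ray(cm,px):
    p=cv2.undistortPoints(np.array([[px]],float),np.array(cm['mtx']),np.array(cm['distortion']))[0,0]
    T=np.array(cm['world_from_camera']); d=T[:3,:3]@np.array([p[0],-p[1],-1.]); return T[:3,3],d
def atz(cm,px,z):
    o,d=ray(cm,px); return o+d*(z-o[2])/d[2]
def atdepth(cm,px,dep):
    o,d=ray(cm,px); return o+d*dep
def proj(cm,P):
    T=np.array(cm['world_from_camera']); q=(np.asarray(P,float)-T[:3,3])@T[:3,:3]
    q=q*[1,-1,-1]
    return cv2.projectPoints(q.reshape(-1,1,3),np.zeros(3),np.zeros(3),np.array(cm['mtx']),np.array(cm['distortion']))[0].reshape(-1,2)
def cloud(cm,dep):
    v,u=np.indices(dep.shape); pts=np.stack([u.ravel(),v.ravel()],1).astype(float)
    p=cv2.undistortPoints(pts[:,None],np.array(cm['mtx']),np.array(cm['distortion']))[:,0]
    c=np.stack([p[:,0],-p[:,1],-np.ones(len(p))],1)*dep.reshape(-1,1)
    T=np.array(cm['world_from_camera']); return (c@T[:3,:3].T+T[:3,3]).reshape(dep.shape+(3,))
E
python3 - <<'E'
from h import *
print(manip.get_state())
for n in ['top','scene','wrist']:
    im,d=get_image(n); save(n+'0.png',im); np.save(n+'0.npy',d)
    cm=camera_model(n); print(n,np.round(cm['world_from_camera'],3).tolist())
E
```

```text
pics
{'clock': 0.0, 'qpos': array([ 1.01600887e+00,  2.76608145e-01,  1.50617320e+00,  3.77450003e-06,
        1.36071963e+00, -1.20997300e-01]), 'qd': array([ 0.00057251,  0.00060929,  0.00035477,  0.00115156,  0.00069181,
       -0.00123908]), 'effort': array([-1.13928421e-03, -4.16749513e+01, -2.45810044e+01, -9.07787808e-05,
        1.08558271e-02, -1.10353207e-05]), 'position': array([0.24140492, 0.52129449, 0.24741624]), 'ee_rot': array([-0.68990302,  0.69117524, -0.15239341,  0.15194363]), 'contact_force': array([-0.0556019 , -0.17627363, -0.49232694]), 'moment': array([ 0.00284731, -0.01457598, -0.0248438 ]), 'width': 0.08515266265259464}
top [[-0.012, 0.996, -0.094, 0.493], [-1.0, -0.014, -0.021, 0.007], [-0.022, 0.094, 0.995, 1.087], [0.0, 0.0, 0.0, 1.0]]
scene [[-0.402, 0.443, -0.801, -0.2], [-0.915, -0.203, 0.348, 0.371], [-0.008, 0.873, 0.487, 0.579], [0.0, 0.0, 0.0, 1.0]]
wrist [[0.421, -0.867, -0.266, 0.173], [0.907, 0.402, 0.124, 0.554], [-0.001, -0.294, 0.956, 0.374], [0.0, 0.0, 0.0, 1.0]]
```

View pics/top0.png

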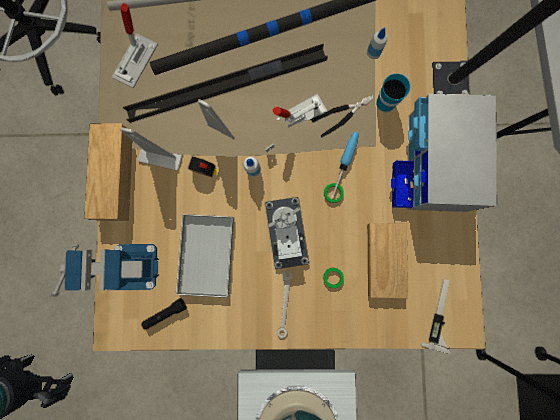

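View pics/scene0.png

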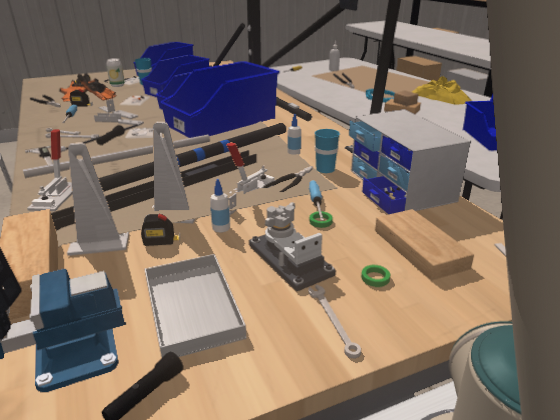

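Top view: tray at (206,256), fixture with nut at (286,216), bracket's arm running down to its lug at (289,250), board (388,261), tape measure (203,166), glue bottle (252,165), screwdriver (348,150). Look-alikes: the green rings (334,278) and (334,193) are not the washer, which sits under the nut. The left block (110,172) is taller and on the tray's side, so it isn't the board.

Run:
```python
from h import *
im,_=get_image('top')
d=np.load('top0.npy'); cm=camera_model('top'); C=cloud(cm,d)
save('topcrop.png',cv2.resize(im[190:280,245:335],None,fx=6.5,fy=6.5,interpolation=cv2.INTER_CUBIC))
ims,ds=get_image('scene')
save('scenecrop.png',cv2.resize(ims[190:290,240:340],None,fx=6,fy=6,interpolation=cv2.INTER_CUBIC))
get_image('top')
for n in ['tray','board','bracket','wing_nut','fixture','washer','glue_bottle','tape_measure','screwdriver']:
    for s in silhouettes(n,'top')[:2]:
        m=s['mask']; P=C[m]; P=P[P[:,2]>-0.05]
        z=np.percentile(P[:,2],[5,50,95]).round(3)
        r=cv2.minAreaRect(P[P[:,2]>0.008][:,:2].astype(np.float32))
        print(n,round(s['score'],2),np.round(s['position']),m.sum(),z,np.round(r[0],4),np.round(r[1],3),round(r[2],1))
for n in ['stud_top','nut_slot','spigot_top','bracket_lug','wing_nut','bracket','fixture','tray','board','bracket_middle']:
    for c in ['top']:
        print(n,[(round(s['score'],2),np.round(s['position'],1)) for s in spot_point(n,c)[:2]])
```

```text
board 0.82 [390. 262.] 2916 [0.033 0.038 0.042] [ 0.4504 -0.1478] [0.311 0.198] 89.5
bracket 0.96 [288. 240.] 722 [0.048 0.052 0.09 ] [0.5227 0.0195] [0.139 0.063] 11.1
wing_nut 0.82 [286. 213.] 317 [0.071 0.099 0.11 ] [0.5511 0.0271] [0.07  0.102] 74.3
fixture 0.86 [298. 230.] 1166 [0.013 0.017 0.043] [0.5267 0.0184] [0.19  0.096] 7.9
washer 0.56 [341. 273.] 202 [-0.     0.014  0.018] [ 0.4287 -0.0556] [0.171 0.054] 62.1
washer 0.53 [330. 200.] 138 [0.009 0.014 0.017] [ 0.6356 -0.1147] [0.05  0.052] 44.6
glue_bottle 0.58 [207. 257.] 4337 [-0.     0.003  0.029] [0.4619 0.1637] [0.308 0.22 ] 86.3
glue_bottle 0.5 [252. 165.] 255 [0.025 0.085 0.12 ] [0.6061 0.0713] [0.258 0.039] 20.7
tape_measure 0.67 [290. 239.] 763 [0.041 0.052 0.09 ] [0.5029 0.0153] [0.096 0.065] 5.5
tape_measure 0.58 [202. 166.] 419 [0.003 0.055 0.065] [0.622  0.1356] [0.361 0.053] 53.1
screwdriver 0.67 [351. 150.] 395 [0.014 0.025 0.03 ] [ 0.6424 -0.0989] [0.037 0.365] 60.4
stud_top [(0.91, array([283.4, 216. ]))]
nut_slot [(0.72, array([285.1, 228. ]))]
spigot_top [(0.61, array([283.8, 219.7]))]
bracket_lug [(0.67, array([290.5, 252.5]))]
wing_nut [(0.84, array([282.3, 220. ]))]
bracket [(0.66, array([282.8, 218.3]))]
fixture [(0.69, array([279.7, 218.5]))]
tray [(0.83, array([207.4, 254.3])), (0.24, array([285.5, 218.2]))]
board [(0.89, array([387.8, 256.9])), (0.36, array([342.6, 165.3]))]
bracket_middle [(0.65, array([287.2, 230. ]))]
```

View pics/topcrop.png

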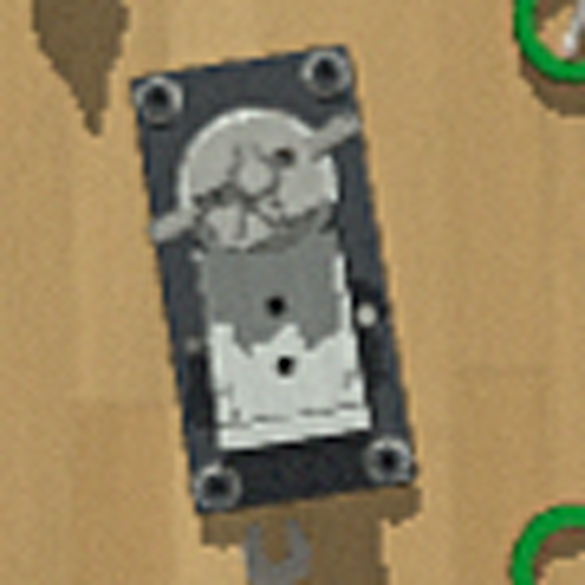

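View pics/scenecrop.png

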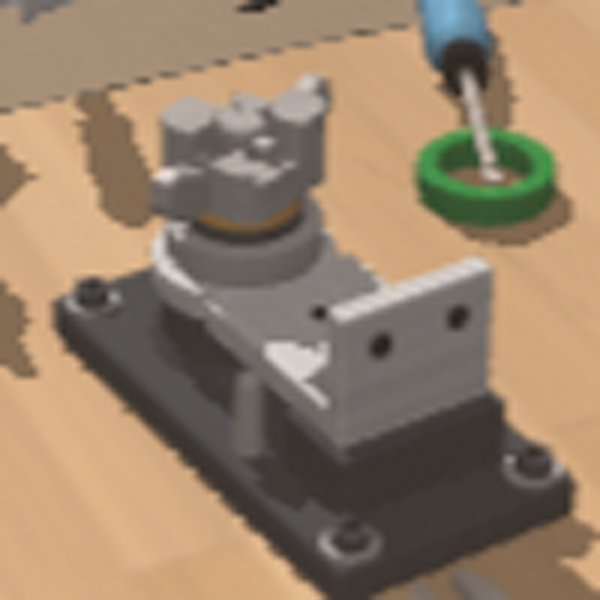

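Run:
```python
from h import *
d=np.load('top0.npy'); cm=camera_model('top'); C=cloud(cm,d)
print('stud',atz(cm,[283.4,216.],.1035),'slot',atz(cm,[285.1,228.],.098))
def reg(x0,x1,y0,y1,z0,z1):
    m=(C[...,0]>x0)&(C[...,0]<x1)&(C[...,1]>y0)&(C[...,1]<y1)&(C[...,2]>z0)&(C[...,2]<z1)
    P=C[m];r=cv2.minAreaRect(P[:,:2].astype(np.float32));print(len(P),np.round(r[0],4),np.round(r[1],4),round(r[2],2));return P
print('tray');reg(.3,.6,.08,.32,.015,.04)
print('tray hi');reg(.3,.6,.08,.32,.022,.04)
print('board');reg(.3,.6,-.3,-.14,.025,.05)
print('fix');reg(.4,.68,-.07,.1,.010,.022)
print('lug');reg(.4,.5,-.05,.08,.08,.1)
P=reg(.5,.64,-.05,.1,.074,.12)
o=np.array([.5633,.0235])
q=P[:,:2]-o; r=np.hypot(*q.T)
for k in np.argsort(-r)[:40]: print(np.round(P[k],3),round(np.degrees(np.arctan2(q[k,1],q[k,0])),0),round(r[k],3),end=';')
from scipy.spatial.transform import Rotation as R
s=manip.get_state(); e=s['ee_rot']; print(R.from_quat([e[1],e[2],e[3],e[0]]).as_matrix().round(3))
```

```text
stud [0.56568874 0.02533149 0.1035    ] slot [0.53513952 0.02144172 0.098     ]
tray
589 [0.4438 0.247 ] [0.1438 0.267 ] 86.41
tray hi
470 [0.4438 0.247 ] [0.1438 0.267 ] 86.41
board
2796 [ 0.4748 -0.251 ] [0.0986 0.248 ] 89.8
fix
1052 [0.5119 0.0163] [0.2195 0.096 ] 8.09
lug
90 [0.4644 0.0098] [0.0098 0.0579] 8.14
353 [0.5633 0.0237] [0.0441 0.0949] 29.01
[0.541 0.066 0.094] 118.0 0.048;[ 0.586 -0.018  0.095] -61.0 0.047;[0.538 0.063 0.1  ] 123.0 0.047;[ 0.589 -0.015  0.097] -56.0 0.046;[0.543 0.065 0.102] 116.0 0.046;[ 0.583 -0.018  0.1  ] -64.0 0.046;[0.54  0.062 0.105] 120.0 0.045;[ 0.586 -0.015  0.103] -60.0 0.045;[0.538 0.06  0.096] 124.0 0.045;[ 0.581 -0.017  0.102] -67.0 0.044;[0.543 0.063 0.101] 117.0 0.044;[ 0.583 -0.015  0.103] -63.0 0.043;[0.541 0.06  0.103] 122.0 0.043;[0.546 0.063 0.102] 114.0 0.043;[ 0.586 -0.012  0.102] -58.0 0.042;[ 0.581 -0.015  0.101] -66.0 0.042;[0.543 0.06  0.101] 119.0 0.042;[ 0.583 -0.012  0.101] -61.0 0.041;[0.541 0.057 0.103] 124.0 0.041;[0.546 0.06  0.099] 115.0 0.041;[ 0.586 -0.01   0.103] -56.0 0.04;[ 0.581 -0.012  0.102] -64.0 0.04;[0.543 0.058 0.1  ] 121.0 0.039;[0.548 0.06  0.103] 113.0 0.039;[ 0.583 -0.01   0.102] -59.0 0.039;[0.541 0.055 0.095] 125.0 0.039;[0.546 0.057 0.101] 117.0 0.038;[ 0.581 -0.01   0.1  ] -62.0 0.038;[0.543 0.055 0.102] 123.0 0.037;[0.548 0.057 0.1  ] 114.0 0.037;[ 0.583 -0.007  0.102] -57.0 0.037;[ 0.578 -0.01   0.1  ] -66.0 0.037;[0.546 0.055 0.102] 119.0 0.036;[ 0.577 -0.01   0.09 ] -68.0 0.036;[ 0.581 -0.007  0.1  ] -60.0 0.035;[0.543 0.052 0.099] 125.0 0.035;[ 0.584 -0.005  0.099] -54.0 0.035;[0.548 0.055 0.1  ] 116.0 0.035;[ 0.578 -0.007  0.101] -64.0 0.034;[0.551 0.055 0.098] 111.0 0.034;[[ 0.907  0.     0.42 ]
 [-0.42   0.     0.907]
 [ 0.    -1.     0.   ]]
```

View pics/wrist0.png

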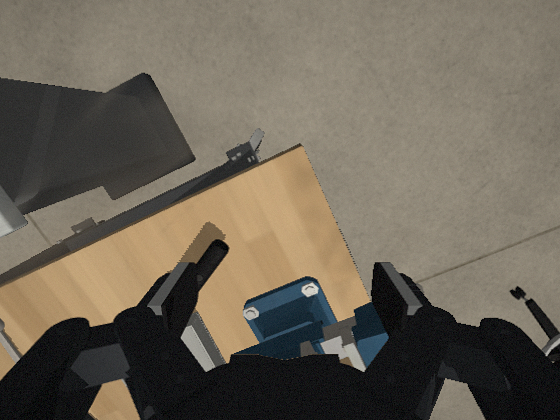

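Run:
```python
from h import *
d=np.load('top0.npy'); cm=camera_model('top'); C=cloud(cm,d)
get_image('top')
for n,z0,z1,x in [('tray',.015,.04,(.33,.6,.08,.262)),('board',.03,.045,(.34,.57,-.24,-.14))]:
    m=(C[...,0]>x[0])&(C[...,0]<x[1])&(C[...,1]>x[2])&(C[...,1]<x[3])&(C[...,2]>z0)&(C[...,2]<z1)
    k,l,st,ct=cv2.connectedComponentsWithStats(cv2.dilate(m.astype(np.uint8),np.ones((3,3))))
    b=1+np.argmax(st[1:,4]); P=C[m&(l==b)]
    r=cv2.minAreaRect(P[:,:2].astype(np.float32)); print(n,len(P),np.round(r[0],4),np.round(r[1],4),round(r[2],2),P.min(0).round(3),P.max(0).round(3),np.median(P[:,2]))
im=cv2.imread('pics/top0.png')
for P in ([.5633,.0237,.1035],):
  print(proj(cm,[P]))
# obstacles above 0.1 near
m=(C[...,2]>.09)&(C[...,0]>.25)&(C[...,0]<.75)&(abs(C[...,1])<.35)
k,l,st,ct=cv2.connectedComponentsWithStats(m.astype(np.uint8))
for b in range(1,k):
    if st[b,4]>15: P=C[l==b]; print(st[b,4],ct[b].round(),P.min(0).round(3),P.max(0).round(3))
```

```text
tray 250 [0.4655 0.2204] [0.0935 0.2199] 86.41 [0.353 0.167 0.015] [0.577 0.26  0.035] 0.02854559522528588
board 1051 [ 0.4497 -0.2224] [0.038  0.1977] 88.54 [ 0.351 -0.24   0.03 ] [ 0.549 -0.201  0.044] 0.03840891567364402
[[284.04809435 216.92150434]]
1528 [428. 172.] [ 0.493 -0.35   0.09 ] [0.75  0.007 1.087]
50 [250. 163.] [0.697 0.101 0.09 ] [0.713 0.122 0.132]
348 [284. 217.] [ 0.493 -0.018  0.09 ] [0.59  0.066 1.087]
```

Run:
```python
from h import *
d=np.load('top0.npy'); cm=camera_model('top'); C=cloud(cm,d)
for n,z0,z1,x in [('tray',.018,.035,(.345,.6,.13,.33)),('board',.03,.045,(.33,.57,-.35,-.14))]:
    m=(C[...,0]>x[0])&(C[...,0]<x[1])&(C[...,1]>x[2])&(C[...,1]<x[3])&(C[...,2]>z0)&(C[...,2]<z1)
    k,l,st,ct=cv2.connectedComponentsWithStats(cv2.dilate(m.astype(np.uint8),np.ones((3,3))))
    for b in range(1,k):
      if st[b,4]<80: continue
      P=C[m&(l==b)]
      r=cv2.minAreaRect(P[:,:2].astype(np.float32)); print(n,len(P),np.round(r[0],4),np.round(r[1],4),round(r[2],2),P.min(0).round(3),P.max(0).round(3),np.median(P[:,2]))
```

```text
tray 468 [0.4672 0.2455] [0.1438 0.2201] 86.41 [0.353 0.167 0.018] [0.581 0.322 0.035] 0.028381393572846747
board 2806 [ 0.4492 -0.2533] [0.0999 0.1984] 88.54 [ 0.351 -0.305  0.03 ] [ 0.549 -0.201  0.044] 0.03840338378732655
```

Request:
jog_arm:
  targets:
    - [0.0854,[0.0322,-0.0498,-0.003],-0.0632]
    - [0.0854,[0.0322,-0.0498,-0.003],-0.0632]
    - [0.0854,[0.0322,-0.0498,-0.003],-0.0632]
    - [0.0854,[0.0322,-0.0498,-0.003],-0.0632]
    - [0.0854,[0.0322,-0.0498,-0.003],-0.0632]
    - [0.0854,[0.0322,-0.0498,-0.003],-0.0632]
    - [0.0854,[0.0322,-0.0498,-0.003],-0.0632]
    - [0.0854,[0.0322,-0.0498,-0.003],-0.0632]
    - [0.0854,[0.0322,-0.0498,-0.003],-0.0632]
    - [0.0854,[0.0322,-0.0498,-0.003],-0.0632]
  force: 60

```text
clock: 2.55
position: [0.5647, 0.022, 0.2184]
ee_rot: [0.609, -0.608, 0.36, -0.36]
contact_force: [-0.2, -0.3, 0.2]
width: 0.0857
```

Request:
jog_arm:
  targets:
    - [0.0854,[0,0,0],0]
    - [0.0854,[0,0,0],0]

```text
clock: 2.8
position: [0.5633, 0.0239, 0.218]
ee_rot: [0.609, -0.609, 0.36, -0.359]
contact_force: [-1.0, 1.0, -0.5]
width: 0.0856
```

```bash
cat >> h.py <<'E'
from scipy.spatial.transform import Rotation as R
def st():
    s=manip.get_state(); e=s['ee_rot']; M=R.from_quat([e[1],e[2],e[3],e[0]]).as_matrix()
    print('t',round(s['clock'],2),'p',s['position'].round(4),'ang',round(np.degrees(np.arctan2(M[1,2],M[0,2])),2),'F',s['contact_force'].round(2),'M',s['moment'].round(3),'w',round(s['width'],4),'q6',round(s['qpos'][5],3)); return s
E
python3 - <<'E'
from h import *
st(); im,d=get_image('wrist'); save('w1.png',im); np.save('w1.npy',d); cm=camera_model('wrist'); C=cloud(cm,d)
m=(C[...,2]>.074)&(C[...,2]<.12)&(abs(C[...,0]-.563)<.06)&(abs(C[...,1]-.024)<.06)
P=C[m]; print(len(P), cv2.minAreaRect(P[:,:2].astype(np.float32)))
print(proj(cm,[[.5633,.0237,.1035]]))
im2,_=get_image('top'); save('t1.png',cv2.resize(im2[150:300,200:400],None,fx=4,fy=4))
E
```

```text
t 2.8 p [0.5633 0.0239 0.218 ] ang 28.9 F [-1.01  0.96 -0.54] M [ 0.04   0.052 -0.01 ] w 0.0856 q6 -0.586
3425 ((0.5648766160011292, 0.028344374150037766), (0.044101327657699585, 0.09441288560628891), 27.987897872924805)
[[284.07258921 212.49802305]]
```

View pics/w1.png

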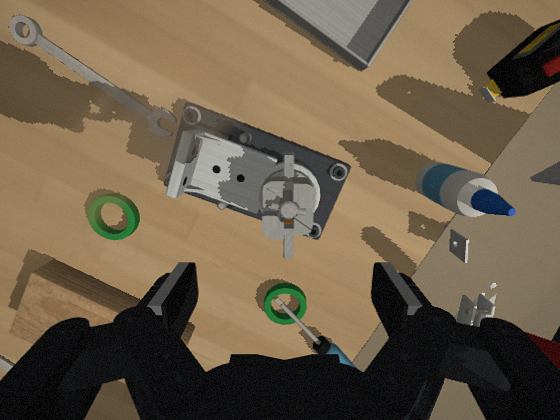

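Run:
```python
from h import *
s=st(); print(abs(s['qd']).max())
import itertools
def nutfit(n):
    im,d=get_image(n); cm=camera_model(n); C=cloud(cm,d)
    out=[]
    m=(C[...,2]>.074)&(C[...,2]<.12)&(abs(C[...,0]-.563)<.065)&(abs(C[...,1]-.024)<.065)
    P=C[m]; r=cv2.minAreaRect(P[:,:2].astype(np.float32)); print(n,len(P),np.round(r[0],4),np.round(r[1],4),round(r[2],1),'ztop',np.percentile(P[:,2],[50,99]).round(4))
    b=(C[...,2]>-.02)&(C[...,2]<.008)&(abs(C[...,0]-.52)<.15)&(abs(C[...,1]-.02)<.1)
    print(' bench z',np.median(C[b][:,2]))
    f=(C[...,2]>.010)&(C[...,2]<.022)&(abs(C[...,0]-.53)<.11)&(abs(C[...,1]-.02)<.07)
    k,l,stt,ct=cv2.connectedComponentsWithStats(f.astype(np.uint8)); 
    l2=f&(l==1+np.argmax(stt[1:,4])); P=C[l2]; r=cv2.minAreaRect(P[:,:2].astype(np.float32)); print(' fixture',np.round(r[0],4),np.round(r[1],4),round(r[2],1))
    if n!='top':
        p=proj(cm,[[.5633,.0237,.1035],[.5649,.0283,.1035]]); print(p)
        x,y=p[0].astype(int); c=cv2.resize(im[max(0,y-50):y+50,x-60:x+60],None,fx=6,fy=6,interpolation=cv2.INTER_CUBIC); save('c_'+n+'.png',c); print('origin',x-60,y-50)
    print([ (round(q['score'],2),np.round(q['position'],1),atz(cm,q['position'],.1035).round(4)) for q in spot_point('stud_top',n)[:2]])
for n in ['wrist','scene']: nutfit(n)
```

```text
t 2.9 p [0.5629 0.0248 0.2184] ang 29.01 F [-1.88  0.66  0.12] M [-0.015  0.016 -0.02 ] w 0.0852 q6 -0.586
0.010077951183715022
wrist 3368 [0.5653 0.0276] [0.0437 0.0939] 28.1 ztop [0.1008 0.1099]
 bench z -7.042385152339348e-05
 fixture [0.529  0.0221] [0.1908 0.096 ] 8.0
[[283.75478425 212.84945444]
 [288.04627965 209.19074804]]
origin 223 162
[(0.53, array([259.6, 180.3]), array([0.5324, 0.0386, 0.1035]))]
scene 575 [0.5647 0.0274] [0.0445 0.0948] 27.8 ztop [0.0981 0.1095]
 bench z -0.0002785517193260034
 fixture [0.5245 0.0494] [0.1905 0.0465] 9.1
[[282.07925889 210.10336456]
 [279.7228181  210.21333841]]
origin 222 160
[]
```

View pics/c_wrist.png

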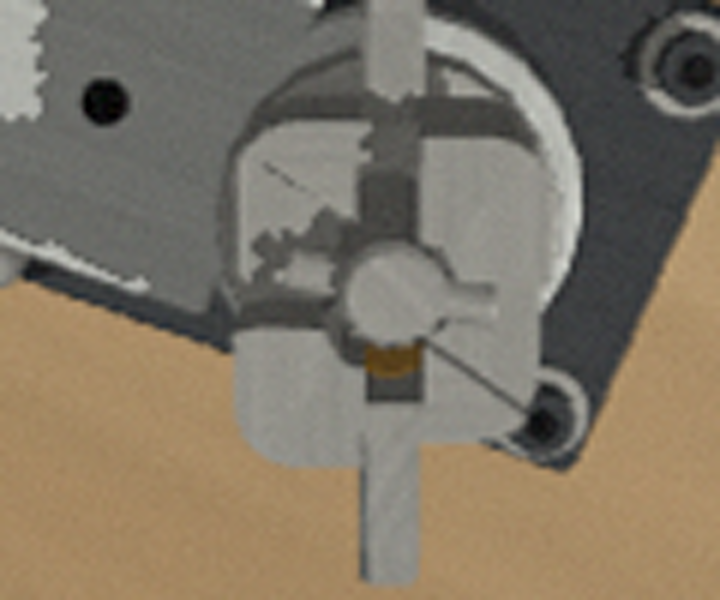

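Stud axis at about (0.565, 0.027), wings at about 118°. The pin shows in the wrist crop pointing right at (470,297), so nearly square to the wings; expect about 80–86° of turn. Going down around the hub.

Request:
jog_arm:
  targets:
    - [0.0854,[0.001,0.003,-0.04],-0.01]
    - [0.0854,[0,0,-0.04],0]
    - [0.0854,[0,0,-0.03],0]
    - [0.07,[0,0,-0.012],0]
    - [0.07,[0,0,-0.005],0]
    - [0.07,[0,0,0],0]

```text
clock: 3.85
position: [0.5654, 0.0269, 0.0921]
ee_rot: [0.608, -0.607, 0.362, -0.363]
contact_force: [1.1, 0.3, -0.7]
width: 0.0701
```

Run:
```python
from h import *
st(); im,d=get_image('wrist'); save('w2.png',im)
im,d=get_image('scene'); save('s2.png',cv2.resize(im[160:300,220:380],None,fx=4.5,fy=4.5,interpolation=cv2.INTER_CUBIC))
```

```text
t 3.85 p [0.5654 0.0269 0.0921] ang 28.38 F [ 1.12  0.27 -0.67] M [-0.003 -0.053 -0.006] w 0.0701 q6 -0.571
```

View pics/w2.png

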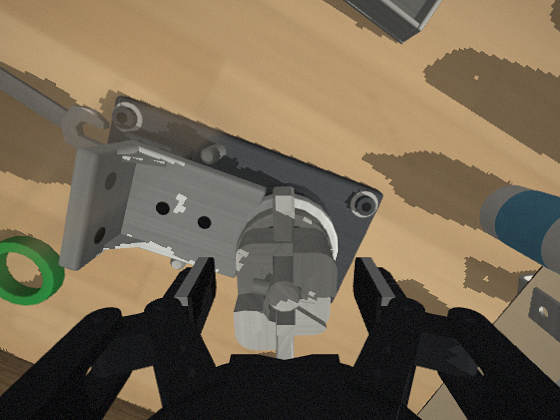

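View pics/s2.png

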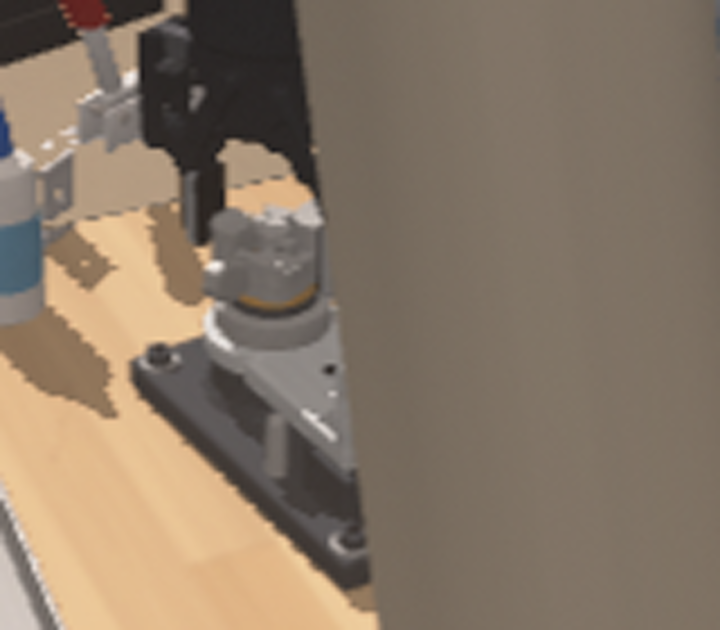

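The fingers straddle the hub (285,285), centred between the pads at columns 212 and 360. Closing.

Request:
jog_arm:
  targets:
    - [0.04,[0,0,0],0]
    - [0.035,[0,0,0],0]
    - [0.035,[0,0,0],0]
    - [0.035,[0,0,0],0]
  force: 70

```text
clock: 4.45
position: [0.5652, 0.0267, 0.092]
ee_rot: [0.608, -0.607, 0.362, -0.363]
contact_force: [-1.3, -0.5, 5.4]
width: 0.0425
```

Run:
```python
from h import *
st(); im,d=get_image('wrist'); save('w3.png',im[150:,150:420])
st()
```

```text
t 4.45 p [0.5652 0.0267 0.092 ] ang 28.36 F [-1.3  -0.46  5.39] M [0.017 0.122 0.005] w 0.0425 q6 -0.571
t 4.5 p [0.5652 0.0267 0.092 ] ang 28.36 F [ 0.19 -0.05  4.7 ] M [ 0.008  0.057 -0.025] w 0.0427 q6 -0.571
```

View pics/w3.png

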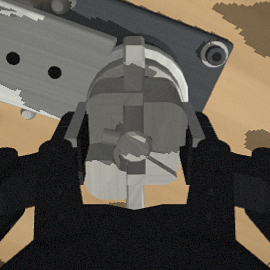

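Hub gripped (opening 42.6 mm), side forces near zero. Pressing down.

Request:
jog_arm:
  targets:
    - [0.035,[0,0,-0.0025],0]
    - [0.035,[0,0,0],0]

```text
clock: 4.75
position: [0.5652, 0.0267, 0.0896]
ee_rot: [0.607, -0.607, 0.362, -0.363]
contact_force: [-0.6, 1.2, 7.4]
width: 0.0431
```

Request:
jog_arm:
  targets:
    - [0.035,[0,0,-0.0025],0]
    - [0.035,[0,0,0],0]

```text
clock: 5.0
position: [0.5652, 0.0267, 0.0873]
ee_rot: [0.607, -0.607, 0.362, -0.363]
contact_force: [-1.9, 0.8, 8.2]
width: 0.0427
```

Run:
```python
from h import *
st()
```

```text
t 5.0 p [0.5652 0.0267 0.0873] ang 28.36 F [-1.9   0.8   8.22] M [ 0.013  0.289 -0.017] w 0.0427 q6 -0.571
```

Request:
jog_arm:
  targets:
    - [0.035,[0,0,-0.0008],0]
    - [0.035,[0,0,0],0.1]
    - [0.035,[0,0,0],0.1]
    - [0.035,[0,0,0],0]

```text
clock: 5.5
position: [0.5657, 0.0266, 0.0869]
ee_rot: [0.641, -0.64, 0.299, -0.301]
contact_force: [-1.0, -0.1, 8.8]
width: 0.0426
```

Run:
```python
from h import *
st()
```

```text
t 5.5 p [0.5657 0.0266 0.0869] ang 39.85 F [-1.03 -0.1   8.8 ] M [0.039 0.136 0.077] w 0.0426 q6 -0.771
```

Request:
jog_arm:
  targets:
    - [0.035,[0,0,0],0.1]
    - [0.035,[0,0,0],0.1]
    - [0.035,[0,0,0],0.1]
    - [0.035,[0,0,0],0]

```text
clock: 6.0
position: [0.5661, 0.0265, 0.087]
ee_rot: [0.678, -0.678, 0.199, -0.202]
contact_force: [-0.8, 0.1, 9.1]
width: 0.0429
```

Run:
```python
from h import *
st()
```

```text
t 6.0 p [0.5661 0.0265 0.087 ] ang 57.04 F [-0.83  0.09  9.12] M [0.011 0.076 0.045] w 0.0429 q6 -1.071
```

Request:
jog_arm:
  targets:
    - [0.035,[0,0,0],0.1]
    - [0.035,[0,0,0],0.1]
    - [0.035,[0,0,0],0.1]
    - [0.035,[0,0,0],0]

```text
clock: 6.5
position: [0.5662, 0.0265, 0.0871]
ee_rot: [0.7, -0.7, 0.096, -0.098]
contact_force: [-0.7, 0.1, 8.9]
width: 0.0429
```

Run:
```python
from h import *
st(); im,d=get_image('wrist'); save('w4.png',cv2.resize(im[150:,150:420],None,fx=2,fy=2))
```

```text
t 6.5 p [0.5662 0.0265 0.0871] ang 74.23 F [-0.7   0.06  8.94] M [-0.038  0.088 -0.022] w 0.0429 q6 -1.371
```

View pics/w4.png

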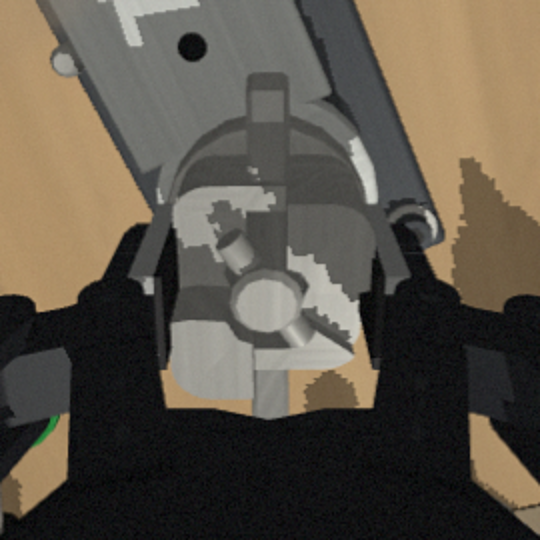

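The nut turns with the fingers; the pin (from (235,250) to (300,330) in the crop) is still about 35° off the slot. Continue.

Request:
jog_arm:
  targets:
    - [0.035,[0,0,0],0.1]
    - [0.035,[0,0,0],0.1]
    - [0.035,[0,0,0],0.1]
    - [0.035,[0,0,0],0.08]
    - [0.035,[0,0,0],0]

```text
clock: 7.18
position: [0.5664, 0.0264, 0.0871]
ee_rot: [-0.706, 0.706, 0.038, -0.035]
contact_force: [0.1, -1.0, 8.2]
width: 0.0427
```

Run:
```python
from h import *
st(); im,d=get_image('wrist'); save('w5.png',cv2.resize(im[150:,150:420],None,fx=2,fy=2))
```

```text
t 7.17 p [0.5664 0.0264 0.0871] ang 95.99 F [ 0.12 -1.    8.22] M [-0.004 -0.049 -0.05 ] w 0.0427 q6 -1.751
```

View pics/w5.png

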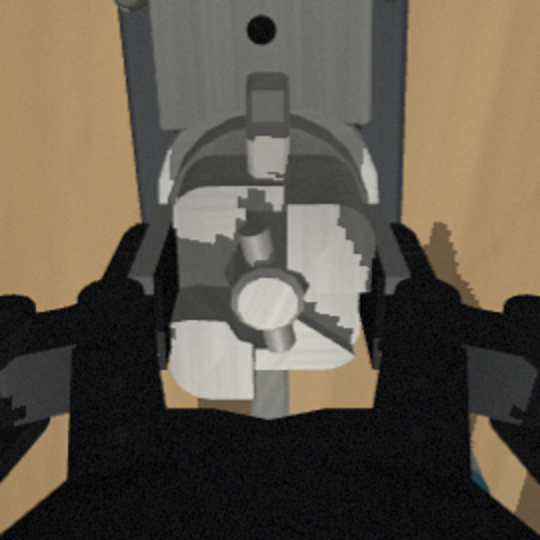

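About 14° remains; fine steps now, watching the moment about z.

Request:
jog_arm:
  targets:
    - [0.035,[0,0,0],0.06]
    - [0.035,[0,0,0],0.06]
    - [0.035,[0,0,0],0.03]
    - [0.035,[0,0,0],0]

```text
clock: 7.72
position: [0.5665, 0.0264, 0.0871]
ee_rot: [-0.701, 0.702, 0.091, -0.088]
contact_force: [0.0, 0.3, 9.4]
width: 0.0429
```

Run:
```python
from h import *
st(); im,d=get_image('wrist'); save('w6.png',cv2.resize(im[220:350,220:350],None,fx=4,fy=4))
```

```text
t 7.72 p [0.5665 0.0264 0.0871] ang 104.56 F [0.01 0.29 9.39] M [-0.067 -0.033 -0.081] w 0.0429 q6 -1.901
```

View pics/w6.png

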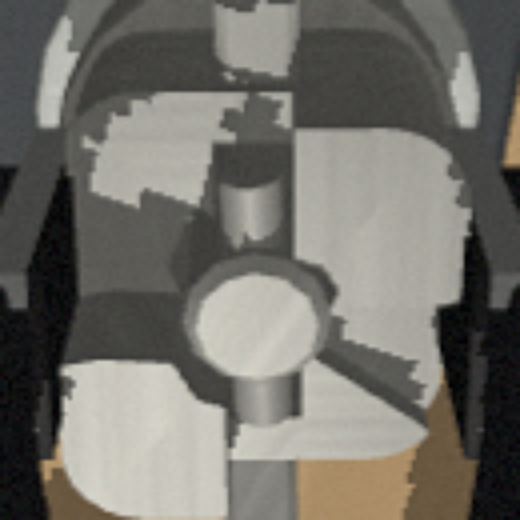

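Request:
jog_arm:
  targets:
    - [0.035,[0,0,0],0.03]
    - [0.035,[0,0,0],0.03]
    - [0.035,[0,0,0],0]

```text
clock: 8.15
position: [0.5665, 0.0264, 0.0871]
ee_rot: [-0.698, 0.699, 0.112, -0.109]
contact_force: [-0.9, -1.0, 8.6]
width: 0.0429
```

Run:
```python
from h import *
st()
```

```text
t 8.15 p [0.5665 0.0264 0.0871] ang 108.0 F [-0.91 -1.02  8.56] M [-0.036  0.02  -0.022] w 0.0429 q6 -1.961
```

Request:
jog_arm:
  targets:
    - [0.035,[0,0,0],0.025]
    - [0.035,[0,0,0],0]

```text
clock: 8.4
position: [0.5665, 0.0264, 0.0871]
ee_rot: [-0.697, 0.697, 0.121, -0.118]
contact_force: [0.2, -0.7, 9.4]
width: 0.0428
```

Run:
```python
from h import *
st(); im,d=get_image('wrist'); save('w7.png',cv2.resize(im[220:350,220:350],None,fx=4,fy=4)); st()
```

```text
t 8.4 p [0.5665 0.0264 0.0871] ang 109.42 F [ 0.21 -0.68  9.42] M [-0.038 -0.031 -0.158] w 0.0428 q6 -1.986
t 8.45 p [0.5664 0.0264 0.0871] ang 109.41 F [-0.15 -0.72  8.72] M [-0.041 -0.01  -0.138] w 0.0424 q6 -1.986
```

View pics/w7.png

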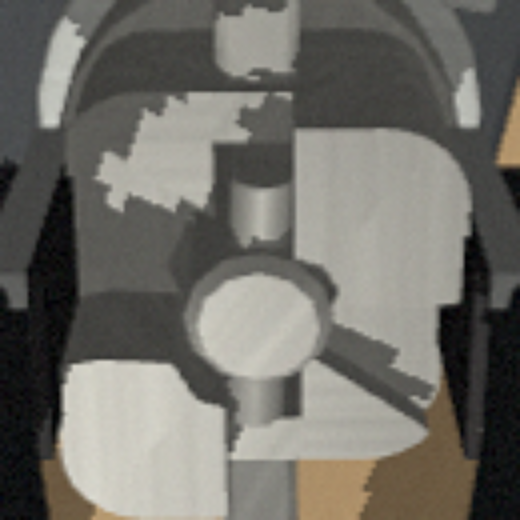

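Request:
jog_arm:
  targets:
    - [0.035,[0,0,0],0.025]
    - [0.035,[0,0,0],0]

```text
clock: 8.7
position: [0.5665, 0.0264, 0.0871]
ee_rot: [-0.695, 0.696, 0.129, -0.126]
contact_force: [-0.2, -0.3, 10.0]
width: 0.0426
```

Run:
```python
from h import *
st()
```

```text
t 8.7 p [0.5665 0.0264 0.0871] ang 110.82 F [-0.18 -0.29  9.99] M [-0.136  0.023 -0.307] w 0.0426 q6 -2.01
```

Request:
jog_arm:
  targets:
    - [0.035,[0,0,0],0.02]
    - [0.035,[0,0,0],0]

```text
clock: 8.95
position: [0.5665, 0.0264, 0.0871]
ee_rot: [-0.694, 0.695, 0.136, -0.133]
contact_force: [-0.6, -0.4, 9.2]
width: 0.0427
```

Run:
```python
from h import *
st(); im,d=get_image('wrist'); save('w8.png',cv2.resize(im[220:350,220:350],None,fx=4,fy=4)); st()
```

```text
t 8.95 p [0.5665 0.0264 0.0871] ang 111.92 F [-0.56 -0.45  9.18] M [-0.106 -0.034 -0.461] w 0.0427 q6 -2.03
t 9.0 p [0.5665 0.0264 0.0871] ang 111.92 F [-0.26 -1.    8.68] M [-0.1    0.007 -0.449] w 0.0425 q6 -2.03
```

View pics/w8.png

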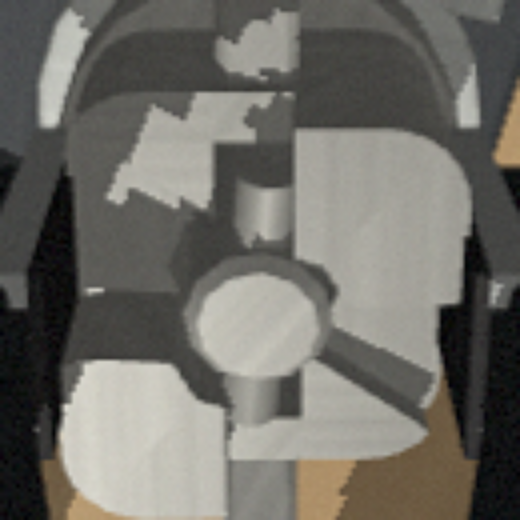

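Stop felt: the moment rose from 0.02 to 0.46 N m between 108° and 112°, and the pin sits within the slot in the crop. Ease off slightly and lift gently.

Request:
jog_arm:
  targets:
    - [0.035,[0,0,0],-0.03]
    - [0.035,[0,0,0.003],0]
    - [0.035,[0,0,0.003],0]
    - [0.035,[0,0,0.003],0]
    - [0.035,[0,0,0],0]

```text
clock: 9.62
position: [0.566, 0.0263, 0.0952]
ee_rot: [-0.696, 0.696, 0.125, -0.124]
contact_force: [2.8, -2.0, 4.8]
width: 0.0425
```

Run:
```python
from h import *
st()
```

```text
t 9.62 p [0.566  0.0263 0.0952] ang 110.3 F [ 2.77 -1.99  4.82] M [-0.284 -0.639 -0.106] w 0.0425 q6 -2.001
```

Request:
jog_arm:
  targets:
    - [0.035,[0,0,0.003],0]
    - [0.035,[0,0,0.003],0]
    - [0.035,[0,0,0],0]

```text
clock: 10.0
position: [0.5632, 0.0263, 0.1]
ee_rot: [-0.696, 0.696, 0.123, -0.126]
contact_force: [0.3, -4.0, -0.3]
width: 0.0427
```

Run:
```python
from h import *
st(); im,d=get_image('wrist'); save('w9.png',cv2.resize(im[200:350,200:370],None,fx=4,fy=4)); st()
```

```text
t 10.0 p [0.5632 0.0263 0.1   ] ang 110.32 F [ 0.33 -4.03 -0.29] M [-0.653 -0.056 -0.03 ] w 0.0427 q6 -2.001
t 10.05 p [0.5632 0.0264 0.1   ] ang 110.31 F [ 0.65 -5.44 -0.85] M [-0.652  0.047 -0.06 ] w 0.043 q6 -2.001
```

View pics/w9.png

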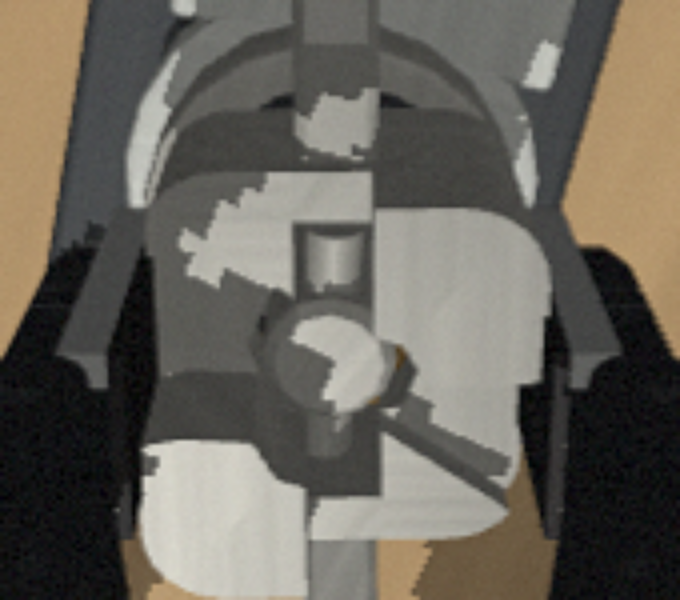

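The nut is coming up over the pin but rubs on the stud (Fy about −5 N). Shift 1.5 mm to −y and go on.

Request:
jog_arm:
  targets:
    - [0.035,[0,-0.0015,0],0]
    - [0.035,[0,0,0.003],0]
    - [0.035,[0,0,0],0]

```text
clock: 10.42
position: [0.5646, 0.0258, 0.1037]
ee_rot: [0.696, -0.696, -0.125, 0.125]
contact_force: [0.9, -0.4, -1.2]
width: 0.0426
```

Run:
```python
from h import *
st()
```

```text
t 10.43 p [0.5646 0.0258 0.1037] ang 110.29 F [ 0.92 -0.36 -1.15] M [ 0.045  0.    -0.042] w 0.0426 q6 -2.004
```

Request:
jog_arm:
  targets:
    - [0.035,[0,0,0.008],0]
    - [0.035,[0,0,0.01],0]
    - [0.035,[0,0,0.015],0]
    - [0.035,[0,0,0.02],0]
    - [0.035,[0,0,0.025],0]
    - [0.035,[0,0,0.025],0]
    - [0.035,[0,0,0],0]

```text
clock: 11.3
position: [0.5663, 0.0252, 0.2095]
ee_rot: [-0.696, 0.697, 0.127, -0.122]
contact_force: [0.4, -0.5, -1.3]
width: 0.0428
```

Run:
```python
from h import *
st(); im,d=get_image('scene'); save('s10.png',im); 
im,d=get_image('wrist'); save('w10.png',im);
```

```text
t 11.3 p [0.5663 0.0252 0.2095] ang 110.3 F [ 0.41 -0.54 -1.35] M [-0.002 -0.015  0.004] w 0.0428 q6 -2.003
```

View pics/s10.png

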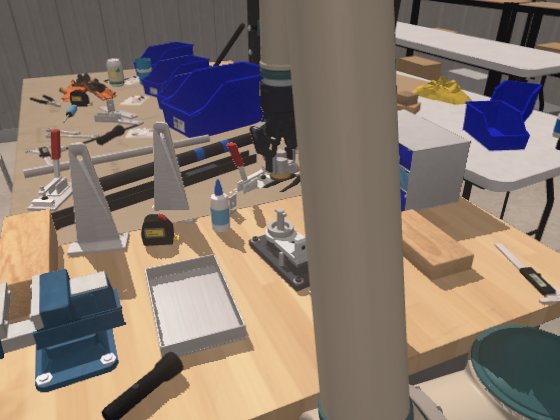

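View pics/w10.png

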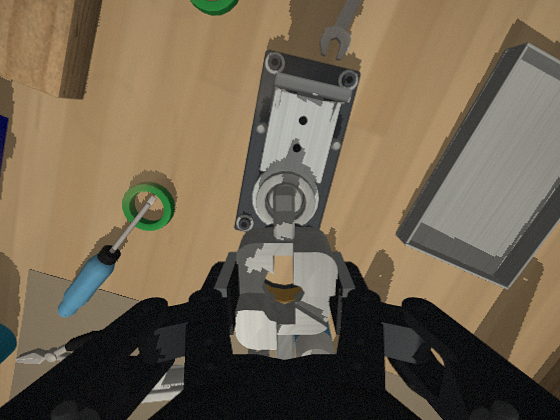

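The nut is off (held in the fingers, stud and washer free at (283,205) in the wrist view). Carry it to the tray's far half, wings along the tray.

Request:
jog_arm:
  targets:
    - [0.035,[-0.011,0.044,0],-0.084]
    - [0.035,[-0.011,0.044,0],-0.084]
    - [0.035,[-0.011,0.044,0],-0.084]
    - [0.035,[-0.011,0.044,-0.02],-0.084]
    - [0.035,[-0.011,0.0435,-0.03],-0.084]
    - [0.035,[0,0,-0.04],0]
    - [0.035,[0,0,-0.04],0]
    - [0.035,[0,0,-0.02],0]
    - [0.035,[0,0,0],0]

```text
clock: 12.52
position: [0.5074, 0.244, 0.0538]
ee_rot: [-0.706, 0.708, -0.025, 0.021]
contact_force: [-0.7, -0.2, -1.2]
width: 0.0426
```

Run:
```python
from h import *
st(); im,d=get_image('scene'); save('s11.png',im); 
im,d=get_image('wrist'); save('w11.png',im);
```

```text
t 12.53 p [0.5074 0.244  0.0538] ang 86.24 F [-0.74 -0.19 -1.21] M [-0.021 -0.017 -0.031] w 0.0426 q6 -1.18
```

View pics/s11.png

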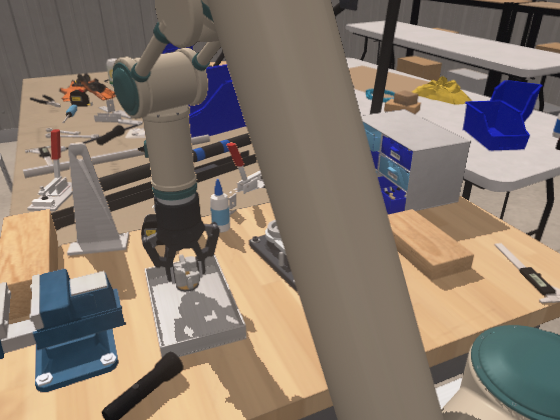

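View pics/w11.png

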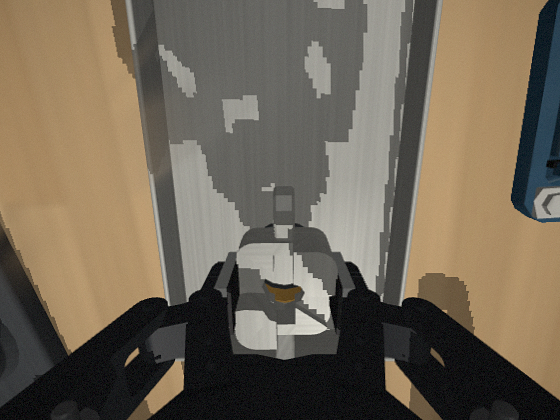

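Request:
jog_arm:
  targets:
    - [0.035,[0,0,-0.012],0]
    - [0.035,[0,0,-0.005],0]
    - [0.035,[0,0,0],0]

```text
clock: 13.0
position: [0.5094, 0.2446, 0.0392]
ee_rot: [-0.707, 0.707, -0.024, 0.023]
contact_force: [0.8, -0.3, -1.7]
width: 0.0428
```

Request:
jog_arm:
  targets:
    - [0.035,[0,0,-0.003],0]
    - [0.035,[0,0,0],0]

```text
clock: 13.25
position: [0.5097, 0.2448, 0.0365]
ee_rot: [0.707, -0.707, 0.023, -0.023]
contact_force: [0.5, -0.6, -1.7]
width: 0.0426
```

Request:
jog_arm:
  targets:
    - [0.035,[0,0,-0.003],0]
    - [0.035,[0,0,0],0]

```text
clock: 13.5
position: [0.51, 0.2449, 0.0338]
ee_rot: [0.707, -0.707, 0.023, -0.024]
contact_force: [0.6, -0.2, 0.1]
width: 0.0427
```

Request:
jog_arm:
  targets:
    - [0.035,[0,0,-0.002],0]
    - [0.035,[0,0,0],0]

```text
clock: 13.75
position: [0.51, 0.2449, 0.0318]
ee_rot: [0.707, -0.707, 0.023, -0.024]
contact_force: [-0.7, -0.4, 2.9]
width: 0.0429
```

Contact (Fz +2.9). Release and rise.

Request:
jog_arm:
  targets:
    - [0.05,[0,0,0],0]
    - [0.062,[0,0,0],0]
    - [0.062,[0,0,0.01],0]
    - [0.062,[0,0,0.04],0]
    - [0.08,[0.0,-0.02,0.055],0]
    - [0.08,[0.0,-0.03,0.05],0]
    - [0.08,[0,0,0],0]

```text
clock: 14.62
position: [0.5124, 0.194, 0.1917]
ee_rot: [0.707, -0.706, 0.02, -0.027]
contact_force: [0.6, -1.2, 0.2]
width: 0.0803
```

Run:
```python
from h import *
st(); im,d=get_image('wrist'); save('w12.png',im);
```

```text
t 14.62 p [0.5124 0.194  0.1917] ang 86.12 F [ 0.55 -1.2   0.23] M [ 0.007 -0.03  -0.051] w 0.0803 q6 -1.268
```

View pics/w12.png

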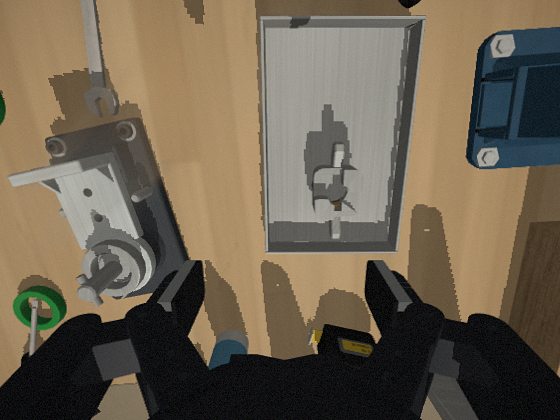

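Nut stands in the tray at (335,190). Next the washer: over the stud, jaws around it.

Request:
jog_arm:
  targets:
    - [0.08,[0.014,-0.0425,0],0]
    - [0.08,[0.014,-0.0425,0],0]
    - [0.08,[0.014,-0.0425,0],0]
    - [0.076,[0.013,-0.042,-0.01],0]
    - [0.076,[0,0,-0.03],0]
    - [0.076,[0,0,-0.03],0]
    - [0.074,[0,0,0],0]
    - [0.074,[0,0,0],0]

```text
clock: 15.68
position: [0.5649, 0.0257, 0.1166]
ee_rot: [0.707, -0.707, 0.023, -0.023]
contact_force: [0.0, 0.7, -0.5]
width: 0.0743
```

Run:
```python
from h import *
st(); im,d=get_image('wrist'); save('w13.png',im);
```

```text
t 15.68 p [0.5649 0.0257 0.1166] ang 86.26 F [ 0.04  0.68 -0.53] M [-0.052  0.021  0.009] w 0.0743 q6 -1.583
```

View pics/w13.png

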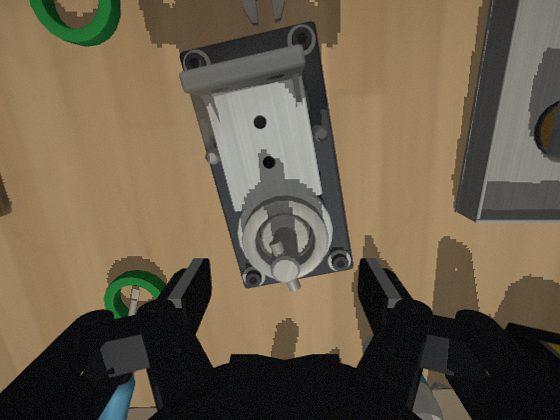

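Request:
jog_arm:
  targets:
    - [0.072,[0,0,-0.025],0]
    - [0.072,[0,0,-0.014],0]
    - [0.072,[0,0,-0.005],0]
    - [0.072,[0,0,0],0]

```text
clock: 16.23
position: [0.5649, 0.0254, 0.0727]
ee_rot: [0.707, -0.707, 0.023, -0.023]
contact_force: [0.1, -0.2, 0.1]
width: 0.0721
```

Run:
```python
from h import *
st(); im,d=get_image('wrist'); save('w14.png',im);
```

```text
t 16.23 p [0.5649 0.0254 0.0727] ang 86.24 F [ 0.05 -0.24  0.1 ] M [-0.026  0.023  0.041] w 0.0721 q6 -1.583
```

View pics/w14.png

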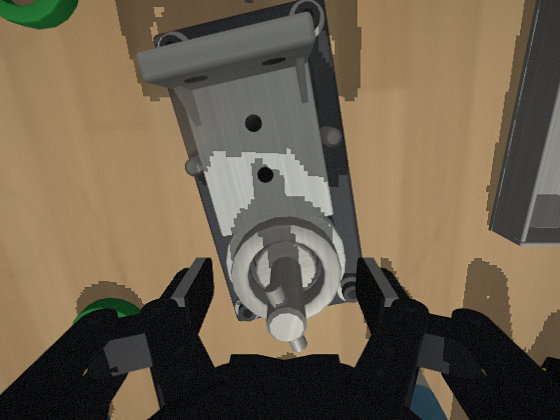

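Request:
jog_arm:
  targets:
    - [0.06,[0,0,-0.0025],0]
    - [0.05,[0,0,0],0]
    - [0.05,[0,0,0],0]
    - [0.05,[0,0,0],0]
  force: 60

```text
clock: 16.77
position: [0.5655, 0.0255, 0.0716]
ee_rot: [0.707, -0.706, 0.023, -0.024]
contact_force: [-0.6, 1.0, 7.3]
width: 0.0555
```

Run:
```python
from h import *
st(); im,d=get_image('wrist'); save('w15.png',im[150:,130:440]);
```

```text
t 16.77 p [0.5655 0.0255 0.0716] ang 86.19 F [-0.65  1.04  7.26] M [ 0.197  0.145 -0.133] w 0.0555 q6 -1.583
```

View pics/w15.png

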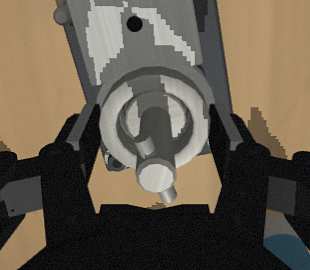

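Washer gripped (55.5 mm). Lifting slowly and straight.

Request:
jog_arm:
  targets:
    - [0.05,[0,0,0.003],0]
    - [0.05,[0,0,0.003],0]
    - [0.05,[0,0,0.004],0]
    - [0.05,[0,0,0.004],0]
    - [0.05,[0,0,0],0]

```text
clock: 17.45
position: [0.565, 0.0252, 0.0844]
ee_rot: [0.707, -0.707, 0.023, -0.024]
contact_force: [-1.1, -0.0, -0.9]
width: 0.0553
```

Run:
```python
from h import *
st(); im,d=get_image('wrist'); save('w16.png',im[150:,130:440]);
```

```text
t 17.45 p [0.565  0.0252 0.0844] ang 86.23 F [-1.1  -0.01 -0.95] M [0.001 0.026 0.01 ] w 0.0553 q6 -1.584
```

View pics/w16.png

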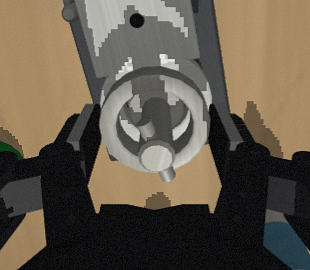

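Request:
jog_arm:
  targets:
    - [0.05,[0,0,0.008],0]
    - [0.05,[0,0,0.01],0]
    - [0.05,[0,0,0.012],0]
    - [0.05,[0,0,0.015],0]
    - [0.05,[0,0,0.02],0]
    - [0.05,[0,0,0.025],0]
    - [0.05,[0,0,0.01],0]
    - [0.05,[0,0,0],0]

```text
clock: 18.5
position: [0.5651, 0.0253, 0.185]
ee_rot: [0.707, -0.707, 0.023, -0.024]
contact_force: [-0.3, -0.6, -2.4]
width: 0.0555
```

Run:
```python
from h import *
st(); im,d=get_image('wrist'); save('w17.png',im);
```

```text
t 18.5 p [0.5651 0.0253 0.185 ] ang 86.23 F [-0.28 -0.61 -2.43] M [-0.062  0.078 -0.051] w 0.0555 q6 -1.583
```

View pics/w17.png

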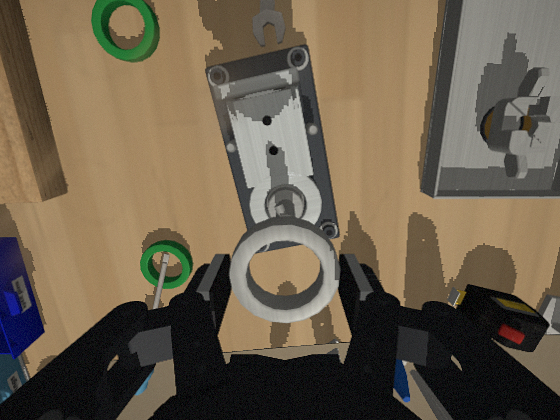

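Run:
```python
from h import *
d=np.load('top0.npy'); cm=camera_model('top'); C=cloud(cm,d)
m=(C[...,2]>.036)&(C[...,2]<.3)&(C[...,0]>.32)&(C[...,0]<.56)&(C[...,1]>.2)&(C[...,1]<.45)
P=C[m]; i=np.argsort(P[:,1])[:8]; print(P[i].round(3), P[:,2].max(), P.min(0),P.max(0))
```

```text
[[0.335 0.304 0.037]
 [0.333 0.307 0.039]
 [0.335 0.307 0.036]
 [0.338 0.309 0.038]
 [0.335 0.31  0.037]
 [0.332 0.31  0.036]
 [0.332 0.313 0.036]
 [0.325 0.315 0.037]] 0.1396798209339668 [0.32457362 0.30444313 0.03611754] [0.4849245  0.44989659 0.13967982]
```

Request:
jog_arm:
  targets:
    - [0.05,[-0.0318,0.0449,0],0]
    - [0.05,[-0.0318,0.0449,0],0]
    - [0.05,[-0.0318,0.0449,0],0]
    - [0.05,[-0.0318,0.0449,-0.01],0]
    - [0.05,[-0.0318,0.0449,-0.02],0]
    - [0.05,[0,0,-0.05],0]
    - [0.05,[0,0,-0.04],0]
    - [0.05,[0,0,-0.02],0]
    - [0.05,[0,0,0],0]

```text
clock: 19.68
position: [0.4036, 0.2489, 0.0419]
ee_rot: [-0.706, 0.708, -0.025, 0.021]
contact_force: [0.9, -0.2, -1.3]
width: 0.055
```

Run:
```python
from h import *
st(); im,d=get_image('scene'); save('s18.png',im); 
im,d=get_image('wrist'); save('w18.png',im);
```

```text
t 19.68 p [0.4036 0.2489 0.0419] ang 86.24 F [ 0.93 -0.2  -1.31] M [-0.027 -0.1    0.013] w 0.055 q6 -1.099
```

View pics/s18.png

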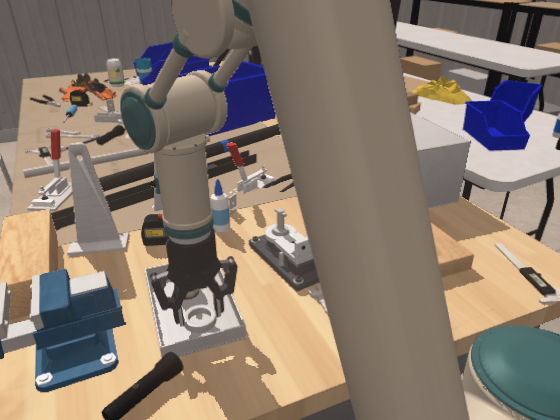

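View pics/w18.png

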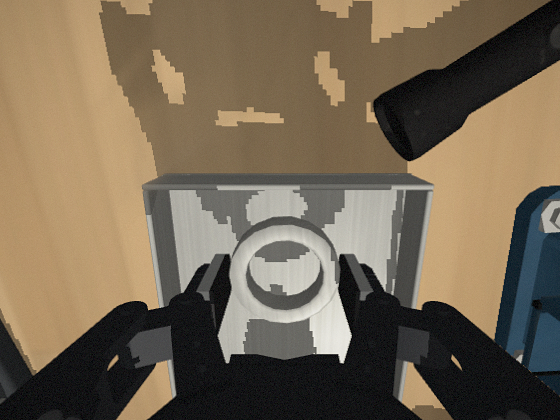

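Washer over the near half of the tray, well inside. Lower and feel.

Request:
jog_arm:
  targets:
    - [0.05,[0,0,-0.012],0]
    - [0.05,[0,0,-0.004],0]
    - [0.05,[0,0,0],0]

```text
clock: 20.15
position: [0.4055, 0.2496, 0.0279]
ee_rot: [-0.707, 0.707, -0.023, 0.023]
contact_force: [0.3, -0.0, -0.8]
width: 0.0552
```

Request:
jog_arm:
  targets:
    - [0.05,[0,0,-0.0025],0]
    - [0.05,[0,0,0],0]

```text
clock: 20.4
position: [0.4057, 0.2498, 0.0255]
ee_rot: [0.707, -0.707, 0.023, -0.023]
contact_force: [-0.4, 0.6, -1.0]
width: 0.0556
```

Request:
jog_arm:
  targets:
    - [0.05,[0,0,-0.002],0]
    - [0.05,[0,0,0],0]

```text
clock: 20.65
position: [0.4056, 0.2497, 0.0234]
ee_rot: [0.707, -0.707, 0.023, -0.023]
contact_force: [0.2, -0.6, -1.8]
width: 0.0552
```

Request:
jog_arm:
  targets:
    - [0.05,[0,0,-0.0015],0]
    - [0.05,[0,0,0],0]

```text
clock: 20.9
position: [0.4058, 0.2498, 0.0227]
ee_rot: [0.707, -0.707, 0.023, -0.023]
contact_force: [-1.4, -0.1, 5.3]
width: 0.0552
```

Request:
jog_arm:
  targets:
    - [0.06,[0,0,0],0]
    - [0.066,[0,0,0],0]
    - [0.066,[0,0,0.015],0]
    - [0.066,[0,0,0.05],0]
    - [0.066,[0,0,0.05],0]
    - [0.066,[0,0,0.05],-0.15]
  force: 100

```text
clock: 21.65
position: [0.4055, 0.2497, 0.1885]
ee_rot: [0.703, -0.703, 0.078, -0.078]
contact_force: [0.2, 0.6, -0.5]
width: 0.0662
```

Request:
jog_arm:
  targets:
    - [0.05,[0.012,-0.0477,0],-0.17]
    - [0.05,[0.012,-0.0477,0],-0.17]
    - [0.05,[0.012,-0.0477,0],-0.17]
    - [0.05,[0.012,-0.0477,0],-0.17]
    - [0.05,[0.012,-0.0477,0],-0.17]
    - [0.05,[0,0,0],-0.17]
    - [0.05,[0,0,0],-0.17]
    - [0.05,[0,0,0],-0.023]
    - [0.05,[0,0,0],0]

```text
clock: 22.78
position: [0.4656, 0.0114, 0.1869]
ee_rot: [-0.535, 0.535, -0.463, 0.463]
contact_force: [-0.4, 0.2, -0.7]
width: 0.05
```

Run:
```python
from h import *
st(); im,d=get_image('wrist'); save('w19.png',im); cm=camera_model('wrist'); C=cloud(cm,d)
m=(C[...,2]>.08)&(C[...,2]<.1)&(abs(C[...,0]-.466)<.04)&(abs(C[...,1]-.012)<.06)
P=C[m]; r=cv2.minAreaRect(P[:,:2].astype(np.float32)); print('lug wrist',len(P),np.round(r[0],4),np.round(r[1],4),r[2],P[:,2].max())
im,d=get_image('scene'); save('s19.png',im)
im,d=get_image('top'); save('t19.png',im); cm=camera_model('top'); C=cloud(cm,d)
im,d=get_image('top')
print([(q['score'],q['position']) for q in spot_in('washer','top')])
```

```text
t 22.77 p [0.4656 0.0114 0.1869] ang 8.27 F [-0.35  0.24 -0.75] M [ 0.03  -0.032 -0.015] w 0.05 q6 -0.269
lug wrist 931 [0.4667 0.0136] [0.0099 0.059 ] 8.064708709716797 0.09321708536037226
[(0.75, [279.9, 207.4]), (0.73, [210.8, 274.3]), (0.73, [329.8, 198.8])]
```

View pics/w19.png

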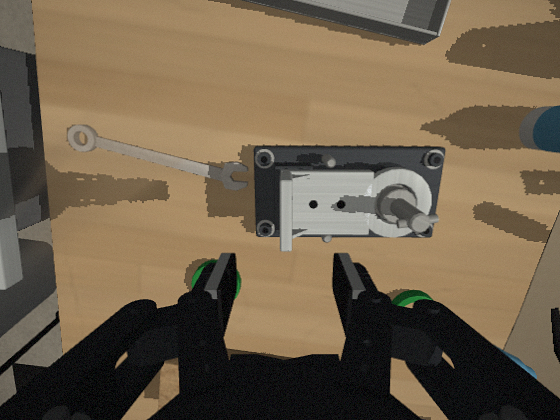

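View pics/t19.png

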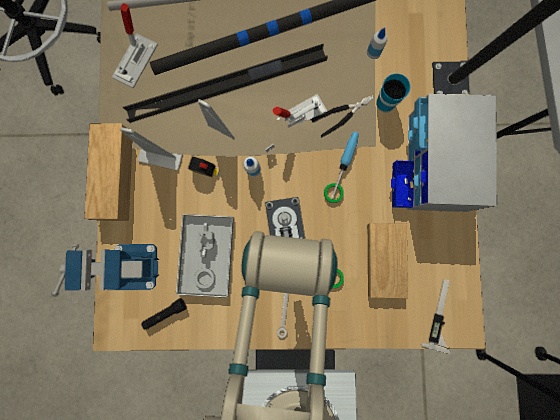

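View pics/s19.png

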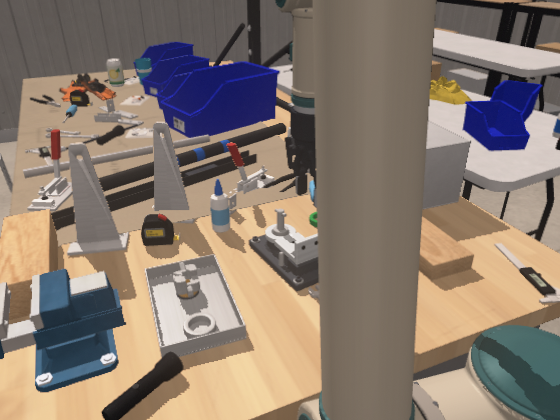

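Nut (209,240) and washer (205,278) both lie in the tray. Now the lug: down over it with jaws across the 10 mm.

Request:
jog_arm:
  targets:
    - [0.05,[0,0.0005,-0.04],0]
    - [0.05,[0,0,-0.035],0]
    - [0.045,[0,0,-0.02],0]
    - [0.045,[0,0,-0.008],0]
    - [0.045,[0,0,0],0]

```text
clock: 23.65
position: [0.4658, 0.0118, 0.084]
ee_rot: [-0.534, 0.534, -0.463, 0.463]
contact_force: [0.4, 0.8, -0.1]
width: 0.0449
```

Run:
```python
from h import *
st(); im,d=get_image('wrist'); save('w20.png',im)
```

```text
t 23.65 p [0.4658 0.0118 0.084 ] ang 8.15 F [ 0.4   0.82 -0.12] M [ 0.053 -0.011 -0.014] w 0.0449 q6 -0.266
```

View pics/w20.png

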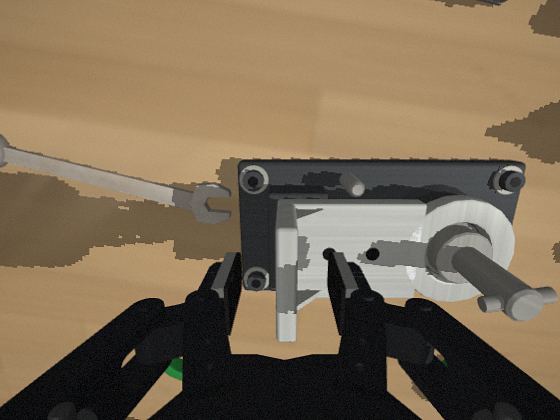

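Lug (285,270) centred between pads at 235 and 337. Lower a bit more and close.

Request:
jog_arm:
  targets:
    - [0.04,[0,0,-0.004],0]
    - [0.02,[0,0,0],0]
    - [0.0,[0,0,0],0]
    - [0.0,[0,0,0],0]
    - [0.0,[0,0,0],0]
  force: 100

```text
clock: 24.32
position: [0.4664, 0.0118, 0.0806]
ee_rot: [0.535, -0.534, 0.463, -0.464]
contact_force: [0.6, 0.7, 5.5]
width: 0.0086
```

Run:
```python
from h import *
st()
```

```text
t 24.32 p [0.4664 0.0118 0.0806] ang 8.13 F [0.62 0.74 5.48] M [ 0.084  0.014 -0.027] w 0.0086 q6 -0.266
```

Request:
jog_arm:
  targets:
    - [0.0,[0,0,0.002],0]
    - [0.0,[0,0,0.003],0]
    - [0.0,[0,0,0.003],0]
    - [0.0,[0,0,0.003],0]
    - [0.0,[0,0,0],0]

```text
clock: 24.95
position: [0.4655, 0.0117, 0.0912]
ee_rot: [-0.534, 0.534, -0.463, 0.463]
contact_force: [-0.3, 0.8, -2.2]
width: 0.0085
```

Run:
```python
from h import *
st(); im,d=get_image('wrist'); save('w21.png',im)
```

```text
t 24.95 p [0.4655 0.0117 0.0912] ang 8.14 F [-0.35  0.75 -2.17] M [-0.028  0.094 -0.05 ] w 0.0085 q6 -0.266
```

View pics/w21.png

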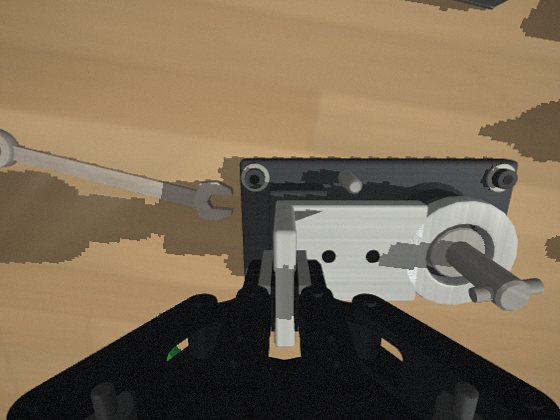

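The bracket rises level with it (spigot step visible at (470,245)). Continue straight up.

Request:
jog_arm:
  targets:
    - [0.0,[0,0,0.006],0]
    - [0.0,[0,0,0.008],0]
    - [0.0,[0,0,0.01],0]
    - [0.0,[0,0,0.01],0]
    - [0.0,[0,0,0.01],0]
    - [0.0,[0,0,0],0]

```text
clock: 25.75
position: [0.4665, 0.0117, 0.1361]
ee_rot: [0.535, -0.534, 0.463, -0.464]
contact_force: [-0.1, 0.4, -2.3]
width: 0.0082
```

Run:
```python
from h import *
st(); im,d=get_image('wrist'); save('w22.png',im)
```

```text
t 25.75 p [0.4665 0.0117 0.1361] ang 8.14 F [-0.13  0.43 -2.33] M [-0.022  0.069 -0.033] w 0.0082 q6 -0.266
```

View pics/w22.png

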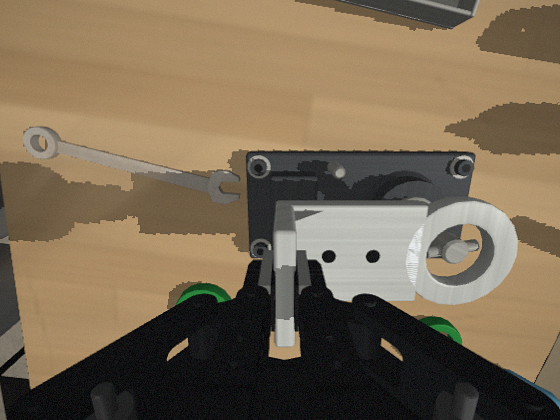

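Request:
jog_arm:
  targets:
    - [0.0,[0,0,0.01],0]
    - [0.0,[0,0,0.012],0]
    - [0.0,[0,0,0.015],0]
    - [0.0,[0,0,0.013],0]
    - [0.0,[-0.0159,-0.04,0],-0.03]
    - [0.0,[-0.0159,-0.05,0],-0.03]
    - [0.0,[-0.0159,-0.05,0],-0.03]
    - [0.0,[-0.0159,-0.05,0],-0.03]
    - [0.0,[-0.0159,-0.05,0],-0.03]
    - [0.0,[0,-0.0228,0],0]

```text
clock: 27.05
position: [0.3852, -0.2537, 0.1857]
ee_rot: [-0.497, 0.497, -0.502, 0.503]
contact_force: [0.5, 0.2, -2.7]
width: 0.0082
```

Request:
jog_arm:
  targets:
    - [0.0,[0,0,-0.02],0]
    - [0.0,[0,0,-0.03],0]
    - [0.0,[0,0,-0.02],0]
    - [0.0,[0,0,0],0]

```text
clock: 27.55
position: [0.3854, -0.2504, 0.1142]
ee_rot: [0.498, -0.498, 0.503, -0.501]
contact_force: [0.1, 0.3, -2.2]
width: 0.0084
```

Run:
```python
from h import *
st(); im,d=get_image('wrist'); save('w23.png',im)
im,d=get_image('top'); save('t23.png',im[150:350,280:480].repeat(3,0).repeat(3,1))
im,d=get_image('scene'); save('s23.png',im[150:300,350:520].repeat(4,0).repeat(4,1))
```

```text
t 27.55 p [ 0.3854 -0.2504  0.1142] ang -0.46 F [ 0.07  0.26 -2.18] M [-0.03   0.13   0.026] w 0.0084 q6 -0.72
```

View pics/w23.png

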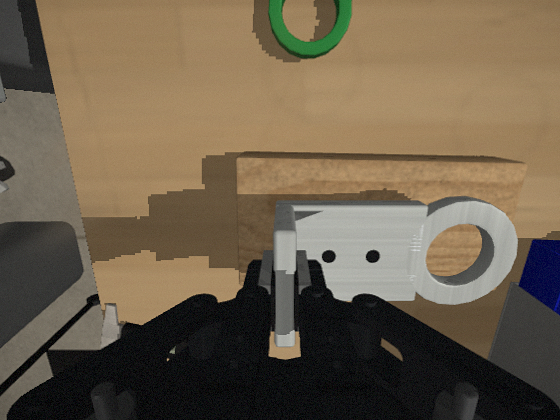

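View pics/t23.png

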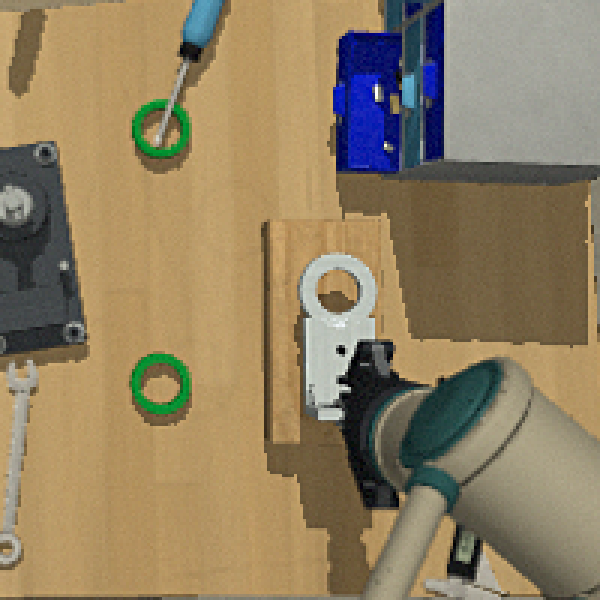

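View pics/s23.png

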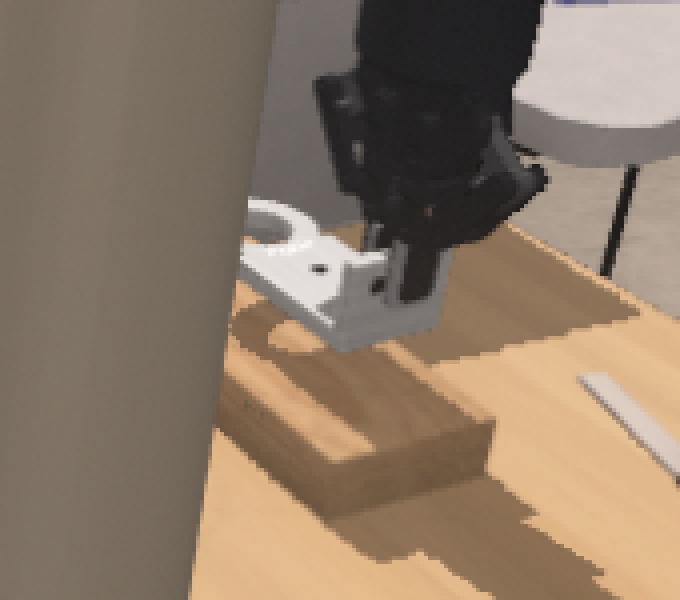

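Bracket level and centred over the board (parallax accounts for the offset in the top view). Lower.

Request:
jog_arm:
  targets:
    - [0.0,[0,0,-0.015],0]
    - [0.0,[0,0,-0.01],0]
    - [0.0,[0,0,-0.004],0]
    - [0.0,[0,0,0],0]

```text
clock: 28.2
position: [0.3863, -0.2511, 0.0861]
ee_rot: [-0.498, 0.498, -0.502, 0.502]
contact_force: [0.2, -0.1, -2.4]
width: 0.0083
```

Request:
jog_arm:
  targets:
    - [0.0,[0,0,-0.003],0]
    - [0.0,[0,0,0],0]

```text
clock: 28.45
position: [0.3862, -0.251, 0.0831]
ee_rot: [-0.498, 0.498, -0.502, 0.502]
contact_force: [-0.5, 0.2, -2.7]
width: 0.0081
```

Request:
jog_arm:
  targets:
    - [0.0,[0,0,-0.002],0]
    - [0.0,[0,0,0],0]

```text
clock: 28.7
position: [0.3861, -0.251, 0.0809]
ee_rot: [0.498, -0.498, 0.502, -0.502]
contact_force: [-0.3, -0.3, -3.3]
width: 0.0082
```

Request:
jog_arm:
  targets:
    - [0.0,[0,0,-0.0015],0]
    - [0.0,[0,0,0],0]

```text
clock: 28.95
position: [0.3861, -0.251, 0.0794]
ee_rot: [0.498, -0.498, 0.502, -0.502]
contact_force: [-0.2, 0.4, -2.1]
width: 0.0082
```

Request:
jog_arm:
  targets:
    - [0.0,[0,0,-0.0012],0]
    - [0.0,[0,0,0],0]

```text
clock: 29.2
position: [0.3863, -0.2511, 0.0787]
ee_rot: [-0.498, 0.498, -0.502, 0.502]
contact_force: [-0.2, -0.1, 1.2]
width: 0.0083
```

Request:
jog_arm:
  targets:
    - [0.0,[0,0,-0.0005],0]
    - [0.015,[0,0,0],0]
    - [0.03,[0,0,0],0]
    - [0.04,[0,0,0],0]
    - [0.04,[0,0,0.01],0]
    - [0.04,[0,0,0.03],0]
    - [0.04,[0,0,0.05],0]
    - [0.04,[-0.01,0.05,0.03],0]
    - [0.04,[-0.01,0.06,0],0]
    - [0.04,[0,0,0],0]

```text
clock: 30.45
position: [0.3646, -0.1375, 0.1986]
ee_rot: [0.499, -0.499, 0.501, -0.501]
contact_force: [0.6, -0.0, -0.0]
width: 0.04
```

Run:
```python
from h import *
st(); im,d=get_image('wrist'); save('w24.png',im)
im,d=get_image('top'); save('t24.png',im); cm=camera_model('top'); C=cloud(cm,d)
m=(C[...,0]>.33)&(C[...,0]<.57)&(C[...,1]>-.35)&(C[...,1]<-.14)
for z0,z1 in [(.03,.043),(.046,.056),(.08,.1)]:
    P=C[m&(C[...,2]>z0)&(C[...,2]<z1)]; r=cv2.minAreaRect(P[:,:2].astype(np.float32)); print(len(P),np.round(r[0],4),np.round(r[1],4),round(r[2],1))
P=C[m&(C[...,2]>.046)&(C[...,2]<.056)]; A=np.c_[P[:,:2],np.ones(len(P))]; print('plane',np.linalg.lstsq(A,P[:,2],rcond=None)[0],np.median(P[:,2]))
m=(C[...,0]>.345)&(C[...,0]<.6)&(C[...,1]>.16)&(C[...,1]<.33)&(C[...,2]>.018)&(C[...,2]<.06)
k,l,s,c=cv2.connectedComponentsWithStats(m.astype(np.uint8))
for b in range(1,k):
    if s[b,4]>20: P=C[l==b]; r=cv2.minAreaRect(P[:,:2].astype(np.float32)); print(s[b,4],np.round(r[0],3),np.round(r[1],3),P[:,2].max().round(3))
im,d=get_image('scene'); save('s24.png',im)
```

```text
t 30.45 p [ 0.3646 -0.1375  0.1986] ang -0.22 F [ 0.61 -0.04 -0.  ] M [ 0.001 -0.034  0.004] w 0.04 q6 -0.537
1595 [ 0.4498 -0.2534] [0.0998 0.1971] 88.9
894 [ 0.4485 -0.2538] [0.1337 0.0637] 0.7
118 [ 0.3852 -0.2513] [0.0585 0.0102] 89.5
plane [-0.00709666 -0.00057411  0.05352976] 0.05042235771043824
471 [0.468 0.246] [0.144 0.22 ] 0.035
325 [0.508 0.242] [0.045 0.092] 0.054
```

View pics/t24.png

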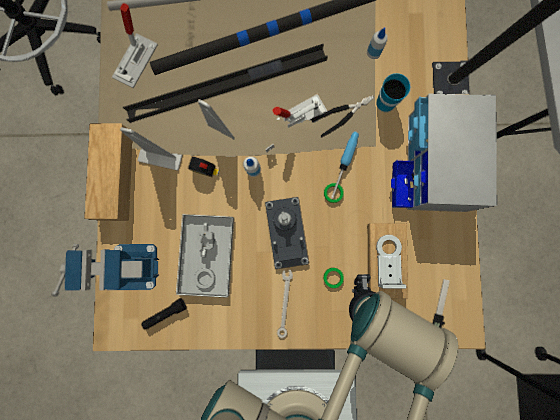

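View pics/s24.png

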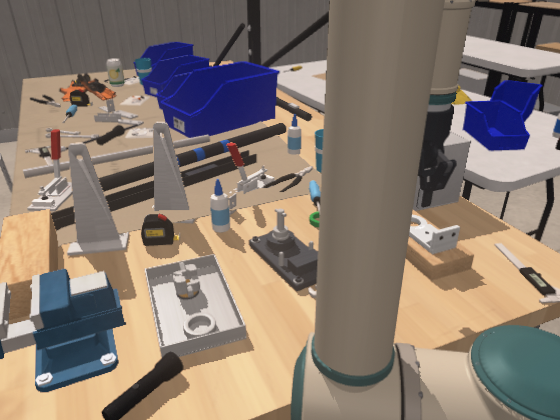

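Bracket flat on the board (390,262), centred within a few mm, its top face at 50 mm (38 + 12). Nut and washer are in the tray, bystanders unmoved, and the gripper is clear. Handing in.

Run:
```python
from h import *
st(); print(sign_off())
```

```text
t 30.6 p [ 0.3667 -0.1416  0.1984] ang -0.43 F [-0.36 -0.59  0.46] M [0.011 0.008 0.024] w 0.0399 q6 -0.538
the job is handed in; nothing more can be done
None
```

The fixture is unloaded and the job is handed in at 30.6 s of the 72 s allowed. `sign_off` gives no verdict, so what follows rests on my own last checks.

- **Wing nut:** I pressed it about 5 mm (around 9 N) and turned it anticlockwise about 83°. The stop showed as the moment rising to 0.46 N m, just under the 0.5 N m you gave as its mark. The camera also showed the pin in the slot, so I eased off, lifted the nut off and stood it in the tray. It rubbed lightly on the stud while lifting (about 5 N), and a 1.5 mm sideways shift cleared that.
- **Washer:** it lies flat in the near half of the tray. This is confirmed by the pictures and the release contact. I did not measure its final position separately.
- **Bracket:** I lifted it straight up by the lug and laid it on the board with the lug up. Its top face measures 50 mm high and level to under 0.01 rad, and its middle is within a few mm of the board's centre.
- **Everything else:** in the last pictures the tray lies flat, the glue bottle, tape measure and screwdriver look unmoved, and the open gripper is clear of everything.

The top camera disagreed with the wrist and scene cameras by about 2 to 4 mm on the stud's position. I used a value between them, and the low side forces during the first grip supported it.

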